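# Rake the heaped flange blanks level in the drying bed

### The job

Take the rake from its stand and, with the rake alone (no fingers on the blanks), rake the heap of aluminium flange blanks forward from under the blow-off bar so that all eight lie flat on the bed floor in one even layer, none on another, with no bare patch at the front, middle or back. Then stand the rake back in its trough, teeth down. Do not bump the blow-off bar, and leave the other things on the bench where they are.

Things in the scene. Friction and masses are not known exactly. Their poses are not given: they have to be found in the camera images.
- bed: Open grey metal drying bed, fixed. Origin: centre of its underside, on the bench. Inside 220 mm (x) by 200 mm (y); floor 6 mm and wall tops 45 mm above the bench, walls 6 mm thick. +x end is the back, under the blow-off bar; -x end the front, towards the robot. Blanks start heaped two deep at the back, top about 46 mm above the bench; the front 90 mm is bare.
- blower: Aluminium blow-off bar across the bed on two posts, fixed; origin and axes of the bed. Bar: x +40 to +100, y -145 to +145 mm, from 180 (nozzle lip 172) to 250 mm above the bench; posts 35 by 20 mm at x +72, y +-135. To get behind the upper blanks, rake and tool must be tilted, handle leaning to the front.
- rake_grip (a point): Loose rake, upright in its stand: grip point on the handle axis, 150 mm above the tooth tips. z up the handle (straight, square to the head), y along the head. Wooden handle 16 (x) by 20 mm (y), 44 to 185 mm above the tips. Steel head 170 mm long (y), 14 thick (x), 44 high incl. seven teeth 28 mm long. About 0.25 kg.
- rake_tips (a point): The rake at the centre of its head, level with the flat tooth tips; same axes as rake_grip.
- stand: Low grey trough, fixed to the bench, in which the rake stands on its teeth. Origin: centre of its underside; y along the trough. Inside 26 mm (x) by 190 mm (y), floor 6 mm and wall tops 36 mm above the bench.
- stand_floor (a point): Centre of the trough floor, where the centre of the tooth tips rests; axes of the stand.
- cap1_c (a point): Blank 1 of eight alike: turned solid aluminium flange blank, a flat disc 60 mm across and 20 mm tall, about 150 g. The point is its centre, half-way up; z is its axis. Starts on the floor, in the back row of three.
- cap2_c (a point): Blank 2 of eight alike: turned solid aluminium flange blank, a flat disc 60 mm across and 20 mm tall, about 150 g. The point is its centre, half-way up; z is its axis. Starts on the floor, in the back row of three.
- cap3_c (a point): Blank 3 of eight alike: turned solid aluminium flange blank, a flat disc 60 mm across and 20 mm tall, about 150 g. The point is its centre, half-way up; z is its axis. Starts on the floor, in the back row of three.
- cap4_c (a point): Blank 4 of eight alike: turned solid aluminium flange blank, a flat disc 60 mm across and 20 mm tall, about 150 g. The point is its centre, half-way up; z is its axis. Starts on the floor, in the second row of two.
- cap5_c (a point): Blank 5 of eight alike: turned solid aluminium flange blank, a flat disc 60 mm across and 20 mm tall, about 150 g. The point is its centre, half-way up; z is its axis. Starts on the floor, in the second row of two.
- cap6_c (a point): Blank 6 of eight alike: turned solid aluminium flange blank, a flat disc 60 mm across and 20 mm tall, about 150 g. The point is its centre, half-way up; z is its axis. Starts in the upper row of three, at about bed x +37 mm, on the lower blanks.
- cap7_c (a point): Blank 7 of eight alike: turned solid aluminium flange blank, a flat disc 60 mm across and 20 mm tall, about 150 g. The point is its centre, half-way up; z is its axis. Starts in the upper row of three, at about bed x +37 mm, on the lower blanks.
- cap8_c (a point): Blank 8 of eight alike: turned solid aluminium flange blank, a flat disc 60 mm across and 20 mm tall, about 150 g. The point is its centre, half-way up; z is its axis. Starts in the upper row of three, at about bed x +37 mm, on the lower blanks.
- front_left (a point): Point on the bed floor, at bed x -60, y +50 mm: the middle of the bed's front left part. A part with no blank's centre within 55 mm of this point is a bare patch.
- front_right (a point): Point on the bed floor, at bed x -60, y -50 mm: the middle of the bed's front right part. A part with no blank's centre within 55 mm of this point is a bare patch.
- middle (a point): Point on the bed floor, at bed x +0, y +0 mm: the middle of the bed's middle part. A part with no blank's centre within 55 mm of this point is a bare patch.
- back_left (a point): Point on the bed floor, at bed x +60, y +50 mm: the middle of the bed's back left part. A part with no blank's centre within 55 mm of this point is a bare patch.
- back_right (a point): Point on the bed floor, at bed x +60, y -50 mm: the middle of the bed's back right part. A part with no blank's centre within 55 mm of this point is a bare patch.
- wrench: Bystander: steel wrench 190 mm long lying between bed and stand; leave alone. Origin under its middle.
- hammer: Bystander: hammer 260 mm long lying left of the bed; leave alone. Origin under its middle.
- oil_bottle: Bystander: white bottle 170 mm tall, 64 mm across, beyond the bed; leave alone. Origin under its centre.
- offcut: Bystander: dark steel square tube 120 mm long, 40 mm square, lying beyond the stand; leave alone. Origin under its centre.
- grease_jar: Bystander: black jar 70 mm tall, 76 mm across, beyond the stand; leave alone. Origin under its centre.
Things that resemble listed ones, but are neither listed nor needed, are in the scene too. What is shaped like the part that bears cap5_c but turquoise is not meant.

How it is judged (in metres and radians):
On the way, in this order (a step that is already met when the one before it is completed fails the run):
1. the rake is lifted out of its stand (z of rake_tips in the frame of stand_floor above 0.04 m), for 0.1 s.
2. all blanks lie flat in one layer with no bare patch, while the rake is still out of its stand (z of each of cap1_c, cap2_c, cap3_c, cap4_c, cap5_c, cap6_c, cap7_c, cap8_c in the frame of bed below 0.02 m and angle between each of cap1_c, cap2_c, cap3_c, cap4_c, cap5_c, cap6_c, cap7_c, cap8_c's own z axis and vertical below 0.2 rad and x of cap1_c in the frame of bed between -0.11 and 0.11 m and y of cap1_c in the frame of bed between -0.1 and 0.1 m and x of cap2_c in the frame of bed between -0.11 and 0.11 m and y of cap2_c in the frame of bed between -0.1 and 0.1 m and x of cap3_c in the frame of bed between -0.11 and 0.11 m and y of cap3_c in the frame of bed between -0.1 and 0.1 m and x of cap4_c in the frame of bed between -0.11 and 0.11 m and y of cap4_c in the frame of bed between -0.1 and 0.1 m and x of cap5_c in the frame of bed between -0.11 and 0.11 m and y of cap5_c in the frame of bed between -0.1 and 0.1 m and x of cap6_c in the frame of bed between -0.11 and 0.11 m and y of cap6_c in the frame of bed between -0.1 and 0.1 m and x of cap7_c in the frame of bed between -0.11 and 0.11 m and y of cap7_c in the frame of bed between -0.1 and 0.1 m and x of cap8_c in the frame of bed between -0.11 and 0.11 m and y of cap8_c in the frame of bed between -0.1 and 0.1 m and horizontal distance between any of cap1_c, cap2_c, cap3_c, cap4_c, cap5_c, cap6_c, cap7_c, cap8_c and front_left below 0.055 m and horizontal distance between any of cap1_c, cap2_c, cap3_c, cap4_c, cap5_c, cap6_c, cap7_c, cap8_c and front_right below 0.055 m and horizontal distance between any of cap1_c, cap2_c, cap3_c, cap4_c, cap5_c, cap6_c, cap7_c, cap8_c and middle below 0.055 m and horizontal distance between any of cap1_c, cap2_c, cap3_c, cap4_c, cap5_c, cap6_c, cap7_c, cap8_c and back_left below 0.055 m and horizontal distance between any of cap1_c, cap2_c, cap3_c, cap4_c, cap5_c, cap6_c, cap7_c, cap8_c and back_right below 0.055 m and distance between rake_tips and stand_floor above 0.04 m), for 0.2 s.
At the end, for the whole second after the job is handed in: All eight blanks flat on the bed floor (centre under 20 mm above the bench, tilt under 0.2 rad), one centre within 55 mm of each of the five part points; rake on its teeth in its trough (tips within 13 mm across, 15 mm along, 12 mm high of the floor centre, leaning under 0.45 rad) (z of each of cap1_c, cap2_c, cap3_c, cap4_c, cap5_c, cap6_c, cap7_c, cap8_c in the frame of bed below 0.02 m and angle between each of cap1_c, cap2_c, cap3_c, cap4_c, cap5_c, cap6_c, cap7_c, cap8_c's own z axis and vertical below 0.2 rad and x of cap1_c in the frame of bed between -0.11 and 0.11 m and y of cap1_c in the frame of bed between -0.1 and 0.1 m and x of cap2_c in the frame of bed between -0.11 and 0.11 m and y of cap2_c in the frame of bed between -0.1 and 0.1 m and x of cap3_c in the frame of bed between -0.11 and 0.11 m and y of cap3_c in the frame of bed between -0.1 and 0.1 m and x of cap4_c in the frame of bed between -0.11 and 0.11 m and y of cap4_c in the frame of bed between -0.1 and 0.1 m and x of cap5_c in the frame of bed between -0.11 and 0.11 m and y of cap5_c in the frame of bed between -0.1 and 0.1 m and x of cap6_c in the frame of bed between -0.11 and 0.11 m and y of cap6_c in the frame of bed between -0.1 and 0.1 m and x of cap7_c in the frame of bed between -0.11 and 0.11 m and y of cap7_c in the frame of bed between -0.1 and 0.1 m and x of cap8_c in the frame of bed between -0.11 and 0.11 m and y of cap8_c in the frame of bed between -0.1 and 0.1 m and horizontal distance between any of cap1_c, cap2_c, cap3_c, cap4_c, cap5_c, cap6_c, cap7_c, cap8_c and front_left below 0.055 m and horizontal distance between any of cap1_c, cap2_c, cap3_c, cap4_c, cap5_c, cap6_c, cap7_c, cap8_c and front_right below 0.055 m and horizontal distance between any of cap1_c, cap2_c, cap3_c, cap4_c, cap5_c, cap6_c, cap7_c, cap8_c and middle below 0.055 m and horizontal distance between any of cap1_c, cap2_c, cap3_c, cap4_c, cap5_c, cap6_c, cap7_c, cap8_c and back_left below 0.055 m and horizontal distance between any of cap1_c, cap2_c, cap3_c, cap4_c, cap5_c, cap6_c, cap7_c, cap8_c and back_right below 0.055 m and x of rake_tips in the frame of stand_floor between -0.013 and 0.013 m and y of rake_tips in the frame of stand_floor between -0.015 and 0.015 m and z of rake_tips in the frame of stand_floor below 0.012 m and angle between rake_tips's own z axis and vertical below 0.45 rad); the robot touches nothing.
It fails at once if the robot itself touches a blank (over 1 N) (contact force between any of the fingers, the arm and cap1 above 1 N or contact force between any of the fingers, the arm and cap2 above 1 N or contact force between any of the fingers, the arm and cap3 above 1 N or contact force between any of the fingers, the arm and cap4 above 1 N or contact force between any of the fingers, the arm and cap5 above 1 N or contact force between any of the fingers, the arm and cap6 above 1 N or contact force between any of the fingers, the arm and cap7 above 1 N or contact force between any of the fingers, the arm and cap8 above 1 N).
It fails at once if the robot or the rake bumps the blow-off bar (over 8 N) (contact force between any of the fingers, the arm, rake and blower above 8 N).
It fails at once if a bystander is moved more than 25 mm (distance of any of wrench, hammer, oil_bottle, offcut, grease_jar from where it was at the start of the episode above 0.025 m).
It also fails if it takes over 53 s, if anything falls off the work surface, if the arm or the gripper's body presses on something with over 40 N, if the wrist force passes 120 N, or if a joint passes its speed limit or range.

### The arm

A 7-joint arm with a two-finger parallel gripper is mounted at the origin on the work surface. World frame = base frame: x ahead of the robot, y to its left, z up, the work surface at z = 0. Lengths are in m, angles in degrees, forces in N, time in s.
With the tool pointing down it reaches from about 0.425 to 0.825 m from the base axis. Payload 3.6 kg.
Tool frame: the origin (TCP) lies on the centre line of the jaws, within the pads' length; the fingertips stand 8 mm ahead of it and the grasp point (between the pads) lies 11 mm behind it; z points along the fingers, y is the direction in which the jaws open and shut (so a half turn about z gives the same grasp; the last joint's range is limited). The gripper opens to 85 mm and grips with 20 to 120 N. Pads are 22 mm wide; open, the fingers measure 114 mm over their backs; the gripper's body (76 mm by 85 mm) begins 54 mm behind the grasp point. The pads swing forward as they close: fully open they stand 13 mm farther back than shut.
Start: joints at [65.804, 35.231, -0.722, 81.555, 0.464, 63.22, -2.315], TCP at [0.251, -0.6, 0.239] pointing down, gripper open.
Joint ranges: [-178.69, 178.69], [-17.37, 117.87], [-77.05, 75.6], [15.02, 138.74], [-78.02, 258.01], [0.78, 113.62], [-162.83, 162.83]. Speed limits (degrees/s): [159.86, 159.86, 180, 180, 180, 180, 180].

### API

Orientations are given as a 3x3 rotation matrix whose columns are the frame's x, y, z axes.
In Python, from rig import env, cams gives the robot as it stands.
- The arm moves only by the tool drive_tool, never from a script. Its argument "deltas" is a list of rows, each a list of 3 entries, a list of its own where there are three numbers: the turn, a rotation vector about the tool's x, y, z in rad, then the shift along the tool's x, y, z in m, then the finger opening in m, from 0 to 0.0854. In form: [[[rx, ry, rz], [dx, dy, dz], gripper], ...]. A call has 1 to 8 rows; each row shifts and turns the commanded pose from where the row before left it, along the tool's axes as they then stand; what a row does not reach is not made up. A row lasts 1/10 s, in which the tool goes at most 50 mm and 8.59 degrees, less where a joint would pass 70% of its speed; a pose out of reach is approached as far as the arm can. A call is refused whole if a number of a shift passes 0.05 or a number of a turn 0.15, either way. A call with a gripper value outside its range is refused whole. The fingers move at their own pace and stop on an object; the grip force is fixed at half the most. Time passes only in rows, so rows that do not move let the fingers close. It gives the time, the measured TCP pose, the force and the opening at its end, in the units of the state.
- env.state(): the state, without advancing time (a new reading comes with each control period).
- cams.snapshot(name): name is "scene" or "side" or "wrist"; returns a dict with "img" (400x640x3 uint8, red, green, blue), "intrinsics" (3x3 intrinsics, pixels), "eye" and "attitude" of the camera in the world. Camera axes: x right, y up, looking along -z (the intrinsics and any distortion apply to the point x, -y, -z); pixel columns grow to the right and rows downward; lengths in m; the calibration is good to about 2 mm. A picture is of the moment at which its call begins. There is no depth.
- env.job_done(): hands the job in, once; it reports no verdict.
The state is a dict: "time": time; "joints": joint angles; "qvel": joint speeds; "joint_efforts": joint torques, N m; "position": TCP position; "orientation": TCP orientation; "force": force on the tool from outside, world axes, zero at the start; "moment": the same for the moment, N m; "grip_width": finger opening in m.
Only numpy, scipy, OpenCV 4.12 (cv2) and the standard library are available. Lean on these libraries where they do the work, as an engineer would, in place of code of your own. Each camera call takes 0.05 s, during which the arm holds its last target.

## Working session

There is one attempt and no reset: what is moved stays moved. The work goes in short steps, Python scripts to look and compute and a tool call to move; the robot and the scene stay as the last step left them, time stands still between calls to the robot, and variables do not carry over. Pictures are saved under pics/ and viewed, and the job is handed in when it is done.

Besides the shell and the picture viewer there is one more tool, called after "Emit:" by a JSON object that holds its "method" and its "body", one argument or row to a line. drive_tool: Moves the arm, as the interface text tells. Its arguments: {"type":"object","properties":{"deltas":{"type":"array"}},"required":["deltas"]}

```bash
ls -la; mkdir -p pics
python3 - <<'E'
from rig import env,cams
import cv2,json
s=env.state(); print(s)
for n in ["scene","side","wrist"]:
    d=cams.snapshot(n); cv2.imwrite(f"pics/{n}0.png",d["img"][:,:,::-1]); print(n,{k:v for k,v in d.items() if k!="img"})
E
```

```text
total 12
drwxr-xr-x  3 agent agent 4096 Dec  7 00:35 .
drwxr-xr-x 23 root  root  4096 Dec  7 00:35 ..
drwxr-xr-x  2 agent agent 4096 Dec  7 00:35 pics
{'time': 0.0, 'joints': array([65.80435891, 35.28975386, -0.72355734, 81.64424633,  0.46237972,
       63.22112241, -2.31494483]), 'qvel': array([-0.03678989, -0.07118755,  0.04597602,  0.06415161,  0.02460019,
       -0.0106755 ,  0.0072727 ]), 'joint_efforts': array([ 4.12594900e-04, -4.69218242e+01,  2.59508304e-01, -1.71030807e+01,
        1.00758910e-02,  9.75710631e-03,  7.32615206e-06]), 'position': array([ 0.25032244, -0.59902224,  0.23811549]), 'orientation': array([[ 9.22667787e-01,  3.85594466e-01, -1.03120829e-03],
       [ 3.85595845e-01, -9.22664534e-01,  2.45001024e-03],
       [-6.74892322e-06, -2.65817516e-03, -9.99996467e-01]]), 'force': array([-0.30167231, -0.78433531, -0.44536927]), 'moment': array([ 0.01011874, -0.01784627, -0.00973564]), 'grip_width': 0.08544208143619032}
scene {'intrinsics': array([[501.40234215,   0.        , 331.12984347],
       [  0.        , 501.40234215, 193.03933519],
       [  0.        ,
[... 315 characters left out ...]
     [  0.        , 453.23767489, 197.36440805],
       [  0.        ,   0.        ,   1.        ]]), 'eye': array([0.09306932, 0.77249559, 1.02405862]), 'attitude': array([[-0.83000609,  0.3967408 , -0.39202886],
       [-0.55774089, -0.59526343,  0.57843457],
       [-0.00387185,  0.69875474,  0.71535084]])}
wrist {'intrinsics': array([[347.86893935,   0.        , 320.64975312],
       [  0.        , 347.86893935, 201.55859264],
       [  0.        ,   0.        ,   1.        ]]), 'eye': array([ 0.30936027, -0.5747921 ,  0.37439542]), 'attitude': array([[ 0.3860496 ,  0.89080847,  0.23963719],
       [-0.92247492,  0.37346847,  0.097782  ],
       [-0.0023919 , -0.258808  ,  0.96592583]])}
```

View pics/scene0.png

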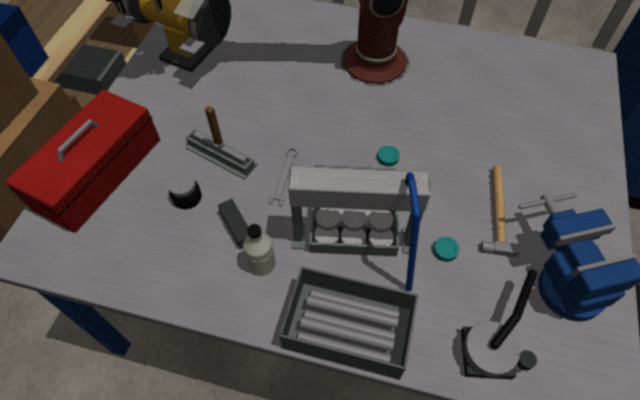

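View pics/side0.png

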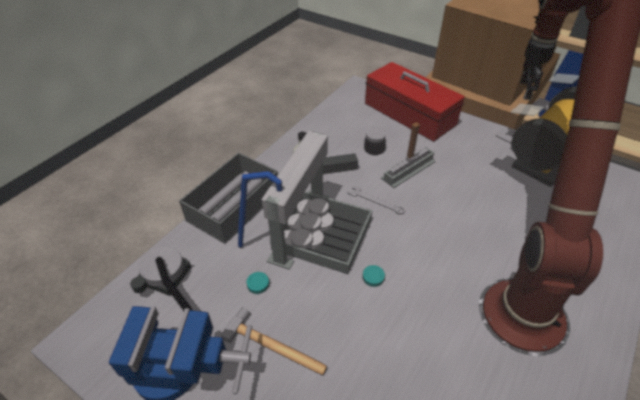

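View pics/wrist0.png

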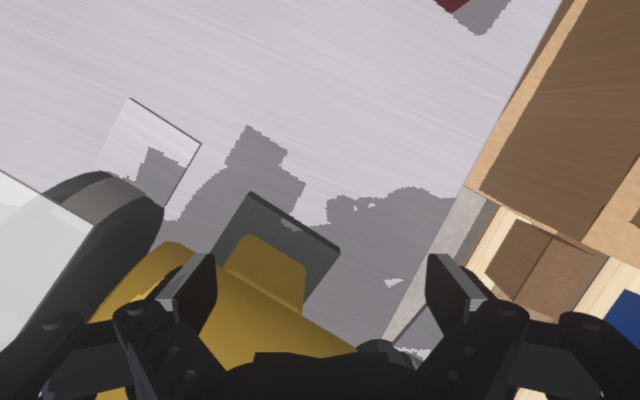

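The scene view shows the red robot base at about (375,45), the rake in its stand at (215,145), the bed at (353,225) under the bar, and the wrench at (285,178). There are turquoise decoy discs at (388,155) and (446,248). I'll enlarge these next.

```bash
cat > h.py <<'E'
import numpy as np,cv2
from rig import env,cams
def snap(n,f=None):
    d=cams.snapshot(n)
    if f: cv2.imwrite(f,d["img"][:,:,::-1])
    return d
def proj(d,P):
    P=np.atleast_2d(P).astype(float); c=(P-d["eye"])@d["attitude"]
    K=d["intrinsics"]; q=np.c_[c[:,0],-c[:,1],-c[:,2]]@K.T
    return q[:,:2]/q[:,2:]
def ray(d,uv):
    K=d["intrinsics"]; v=np.linalg.inv(K)@[uv[0],uv[1],1]
    return d["attitude"]@np.array([v[0],-v[1],-v[2]])
def atz(d,uv,z):
    r=ray(d,uv); e=d["eye"]; return e+r*(z-e[2])/r[2]
def crop(img,x0,y0,x1,y1,s,f):
    c=cv2.resize(img[y0:y1,x0:x1,::-1],None,fx=s,fy=s,interpolation=cv2.INTER_CUBIC); cv2.imwrite(f,c)
E
cat > pk.py <<'E'
import pickle
from h import *
E
python3 - <<'E'
from h import *
import pickle
a=snap("scene");b=snap("side");pickle.dump((a,b),open("s0.pkl","wb"))
crop(a["img"],280,155,440,265,5,"pics/c1.png")
crop(a["img"],175,95,305,210,5,"pics/c2.png")
crop(b["img"],250,125,380,275,4,"pics/c3.png")
crop(b["img"],340,115,450,220,5,"pics/c4.png")
E
```

```text
(no output)
```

View pics/c1.png

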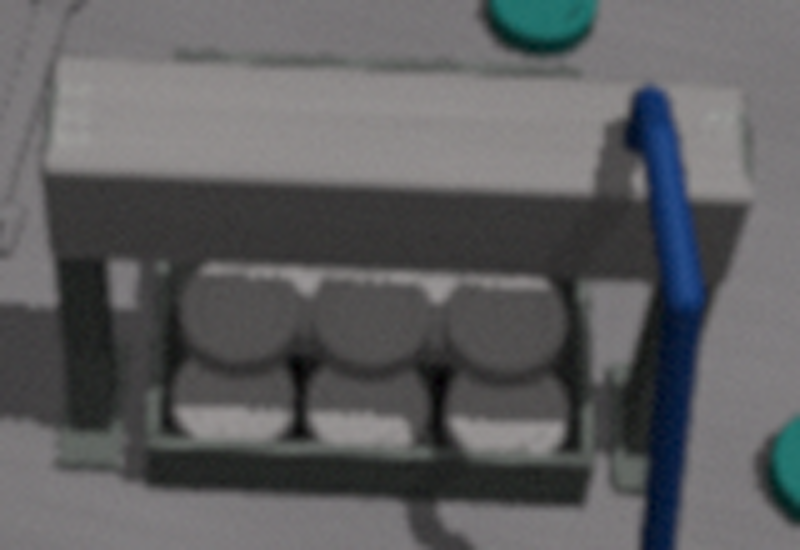

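View pics/c2.png

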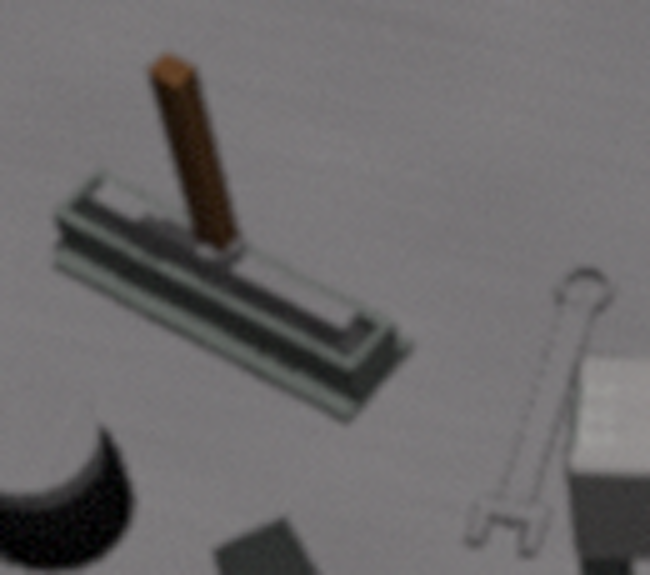

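View pics/c3.png

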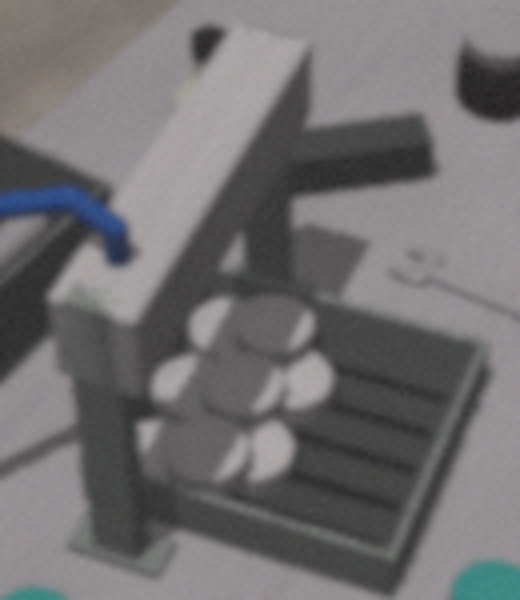

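View pics/c4.png

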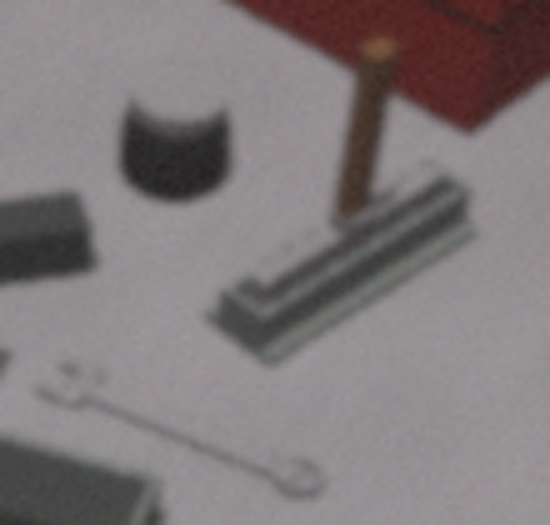

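```bash
cat > fit.py <<'E'
from h import *
import pickle
from scipy.optimize import least_squares
a,b=pickle.load(open("s0.pkl","rb"))
A=[((60,62),(.04,-.145,.25)),((740,92),(.04,.145,.25)),((50,172),(.1,-.145,.25)),((748,205),(.1,.145,.25)),
((150,445),(.116,-.106,.045)),((592,460),(.116,.106,.045)),((148,487),(.116,-.106,0)),((588,503),(.116,.106,0))]
B=[((490,348),(-.116,-.106,.045)),((398,555),(-.116,.106,.045)),((390,592),(-.116,.106,0)),((135,325),(.04,.145,.25)),((310,45),(.04,-.145,.25)),((50,298),(.1,.145,.25)),((240,30),(.1,-.145,.25))]
def T(p,L):
    L=np.array(L);c,s=np.cos(p[2]),np.sin(p[2]); return np.c_[p[0]+c*L[:,0]-s*L[:,1],p[1]+s*L[:,0]+c*L[:,1],L[:,2]]
ua=np.array([u for u,_ in A])/5+[280,155]; ub=np.array([u for u,_ in B])/4+[250,125]
La=[l for _,l in A];Lb=[l for _,l in B]
f=lambda p:np.r_[(proj(a,T(p,La))-ua).ravel(),(proj(b,T(p,Lb))-ub).ravel()]
r=least_squares(f,[.65,.1,0],loss="soft_l1"); print("bed",r.x,np.degrees(r.x[2])); print(r.fun.reshape(-1,2).round(1).tolist())
def tri(us,ub_):
    pass
# stand: outer top rim corners (half sizes free)
SA=np.array([(100,175),(60,218),(350,365),(395,325)])/5+[175,95]
SB=np.array([(430,165),(465,190),(262,312),(215,290)])/5+[340,115]
for u in SA: print("scene rim",atz(a,u,.036).round(4))
for u in SB: print("side rim",atz(b,u,.036).round(4))
print("handle top", atz(a,np.array((173,68))/5+[175,95],.191), atz(b,np.array((378,47))/5+[340,115],.191))
E
python3 fit.py
```

```text
bed [0.56637606 0.06557586 0.21880408] 12.536550477172005
[[-1.3, -2.6], [1.7, -3.6], [-1.6, -0.8], [2.3, -2.2], [-0.5, -0.4], [1.4, 0.0], [0.3, -0.1], [-0.1, -0.0], [-0.8, -2.8], [-1.1, 0.4], [0.2, 1.0], [-0.1, -0.9], [-0.2, -2.1], [-1.8, -0.8], [-2.7, -3.1]]
scene rim [ 0.4425 -0.4129  0.036 ]
scene rim [ 0.4764 -0.4217  0.036 ]
scene rim [ 0.5286 -0.2368  0.036 ]
scene rim [ 0.4978 -0.223   0.036 ]
side rim [ 0.4655 -0.4215  0.036 ]
side rim [ 0.4348 -0.4103  0.036 ]
side rim [ 0.4927 -0.2277  0.036 ]
side rim [ 0.5274 -0.2294  0.036 ]
handle top [ 0.48533373 -0.32159817  0.191     ] [ 0.48086834 -0.32013439  0.191     ]
```

```bash
cat > ov.py <<'E'
from h import *
import pickle
def box(x0,x1,y0,y1,z0,z1):
    return [(x,y,z) for x in(x0,x1) for y in(y0,y1) for z in (z0,z1)]
ED=[(0,1),(0,2),(0,4),(1,3),(1,5),(2,3),(2,6),(3,7),(4,5),(4,6),(5,7),(6,7)]
def T(p,L):
    L=np.array(L);c,s=np.cos(p[2]),np.sin(p[2]); return np.c_[p[0]+c*L[:,0]-s*L[:,1],p[1]+s*L[:,0]+c*L[:,1],L[:,2]]
def overlay(d,items,roi,s,f):
    x0,y0,x1,y1=roi
    c=cv2.resize(d["img"][y0:y1,x0:x1,::-1],None,fx=s,fy=s,interpolation=cv2.INTER_CUBIC)
    for P,edges,col in items:
        q=((proj(d,P)+0.5-[x0,y0])*s)
        for i,j in edges: cv2.line(c,tuple(int(v) for v in q[i]),tuple(int(v) for v in q[j]),col,1)
    cv2.imwrite(f,c)
def bedmodel(p):
    return [(T(p,box(.04,.1,-.145,.145,.18,.25)),ED,(0,0,255)),(T(p,box(-.116,.116,-.106,.106,0,.045)),ED,(0,255,0)),(T(p,box(-.11,.11,-.1,.1,.006,.045)),ED,(255,255,0))]
def standmodel(p):
    return [(T(p,box(-.013,.013,-.095,.095,.006,.036)),ED,(0,255,0)),(T(p,box(-.008,.008,-.01,.01,.05,.191)),ED,(0,0,255)),(T(p,box(-.007,.007,-.085,.085,.006,.05)),ED,(255,0,255))]
E
python3 - <<'E'
from ov import *
a,b=pickle.load(open("s0.pkl","rb"))
p=[.5664,.0656,.2188]
overlay(a,bedmodel(p),(280,155,440,265),5,"pics/o1.png")
overlay(b,bedmodel(p),(250,125,380,275),4,"pics/o2.png")
import math
q=[.4835,-.3235,0.255]
overlay(a,standmodel(q),(175,95,305,210),5,"pics/o3.png")
overlay(b,standmodel(q),(340,115,450,220),5,"pics/o4.png")
E
```

```text
(no output)
```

View pics/o1.png

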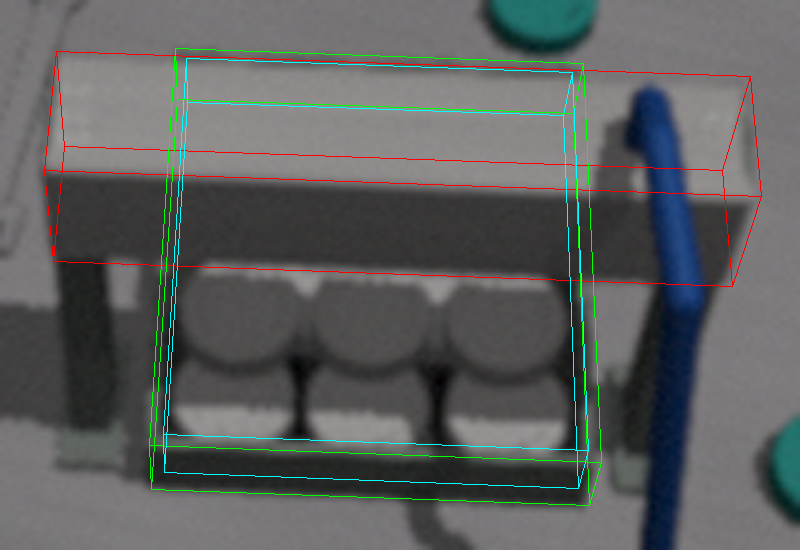

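View pics/o2.png

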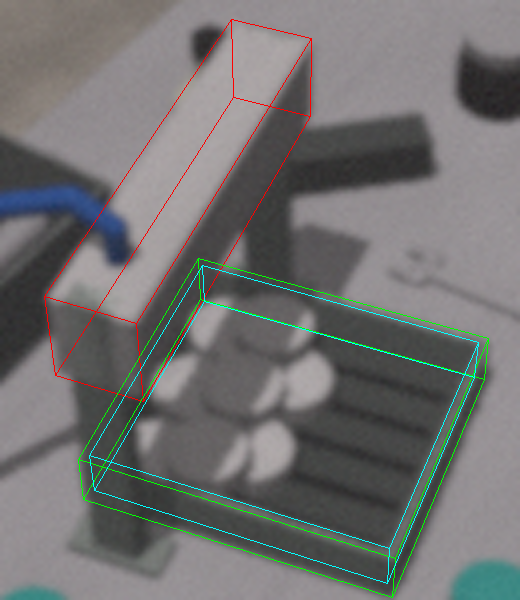

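View pics/o3.png

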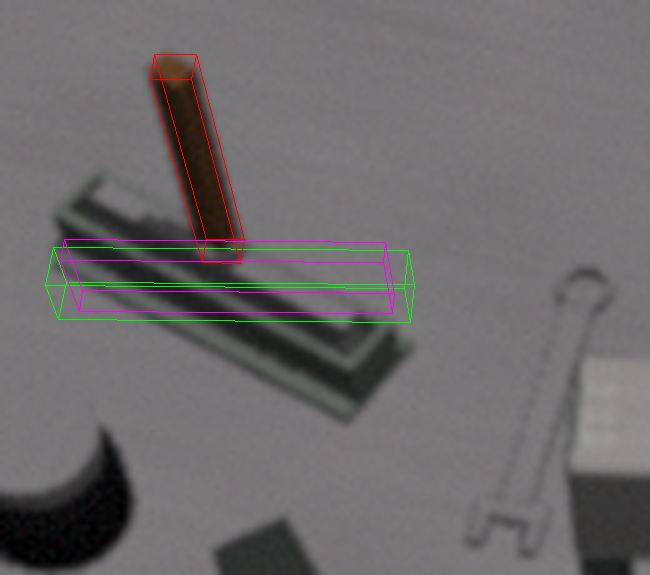

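View pics/o4.png

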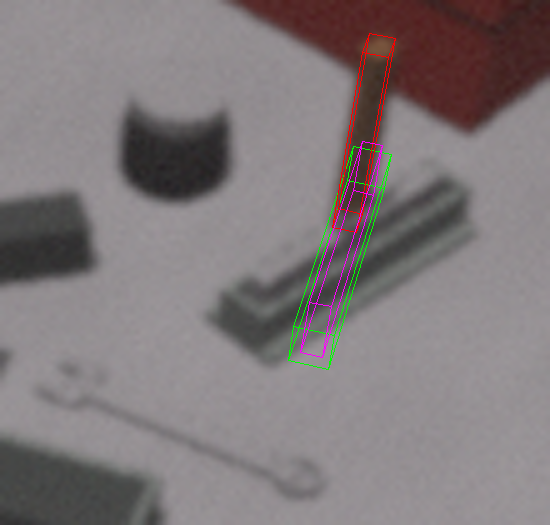

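Run:
```python
from ov import *
a,b=pickle.load(open("s0.pkl","rb"))
q=[.4835,-.3225,-0.275]
overlay(a,standmodel(q),(175,95,305,210),5,"pics/o5.png")
overlay(b,standmodel(q),(340,115,450,220),5,"pics/o6.png")
for u in [(105,93),(160,140),(70,222)]: print("toolbox top",atz(a,u,.15).round(3))
for u in [(383,66),(463,97),(432,137)]: print("toolbox",atz(b,u,.15 if u[1]<120 else 0).round(3))
s=env.state();R=s["orientation"];print(s["position"],R.T@(np.array([.483,-.322,.28])-s["position"]))
```

```text
toolbox top [ 0.472 -0.623  0.15 ]
toolbox top [ 0.578 -0.42   0.15 ]
toolbox top [ 0.837 -0.507  0.15 ]
toolbox [ 0.76  -0.638  0.15 ]
toolbox [ 0.433 -0.606  0.15 ]
toolbox [ 0.487 -0.534  0.   ]
[ 0.25047002 -0.59941886  0.23874591] [ 0.32151671 -0.16635921 -0.04104799]
```

View pics/o5.png

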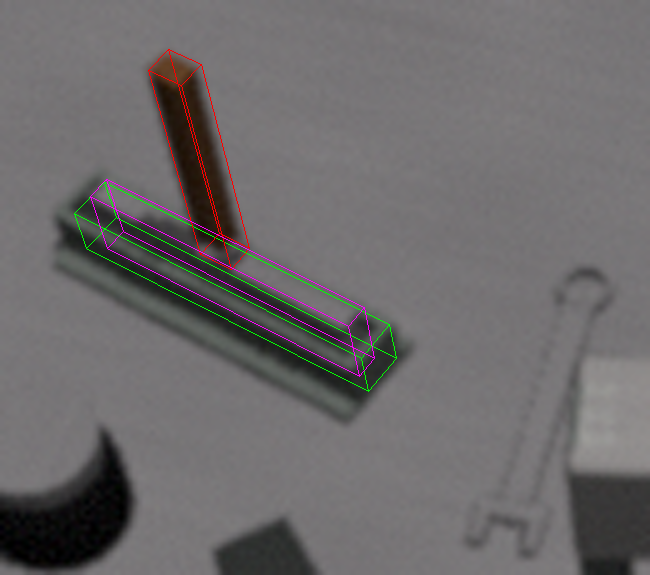

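View pics/o6.png

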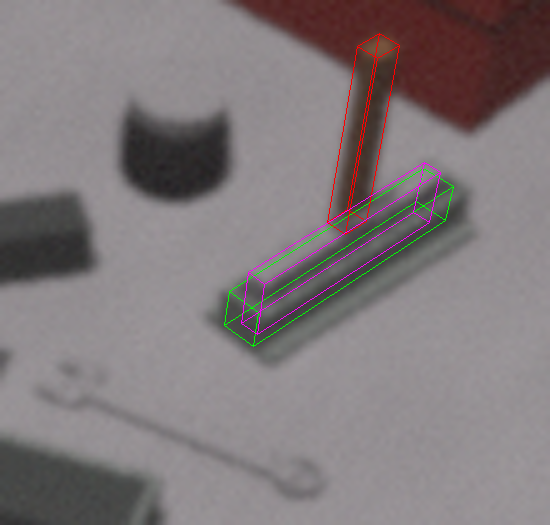

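Emit:
{"method": "drive_tool", "body": {
  "deltas": [
    [[0, 0, 0], [0.03, -0.015, -0.015], 0.085],
    [[0, 0, 0], [0.04, -0.02, -0.01], 0.085],
    [[0, 0, 0], [0.042, -0.022, -0.008], 0.085],
    [[0, 0, 0], [0.042, -0.022, -0.006], 0.085],
    [[0, 0, 0], [0.042, -0.022, -0.002], 0.085],
    [[0, 0, 0], [0.042, -0.022, 0], 0.085],
    [[0, 0, 0], [0.042, -0.022, 0], 0.085],
    [[0, 0, 0], [0.04, -0.021, 0], 0.085]
  ]
}}

```text
time: 1.05
position: [0.483, -0.3212, 0.2805]
orientation: [[0.922, 0.386, 0.0], [0.386, -0.922, 0.0], [0.0, 0.0, -1.0]]
force: [0.5, -0.9, 0.7]
grip_width: 0.0853
```

Emit:
{"method": "drive_tool", "body": {
  "deltas": [
    [[0, 0, -0.15], [0, 0, 0], 0.085],
    [[0, 0, -0.15], [0, 0, 0], 0.085],
    [[0, 0, -0.15], [0, 0, 0], 0.085],
    [[0, 0, -0.15], [0, 0, 0], 0.085],
    [[0, 0, -0.15], [0, 0, 0], 0.085],
    [[0, 0, -0.15], [0, 0, 0], 0.085],
    [[0, 0, 0], [0, 0, 0], 0.085]
  ]
}}

```text
time: 1.75
position: [0.4816, -0.3233, 0.2801]
orientation: [[0.272, 0.962, -0.0], [0.962, -0.272, 0.001], [0.0, -0.0, -1.0]]
force: [-0.9, -0.1, 1.0]
grip_width: 0.0849
```

Run:
```python
from ov import *
s=env.state();print(s["position"],s["orientation"].round(3),s["joints"].round(1),s["time"])
d=snap("wrist","pics/w1.png");a=snap("scene","pics/s1.png")
pickle.dump((d,a),open("s1.pkl","wb"))
```

```text
[ 0.48158933 -0.32333806  0.28013454] [[ 0.272  0.962 -0.   ]
 [ 0.962 -0.272  0.001]
 [ 0.    -0.    -1.   ]] [ 42.   27.5 -16.1  89.8   8.2  63.8   8.2] 1.75
```

View pics/w1.png

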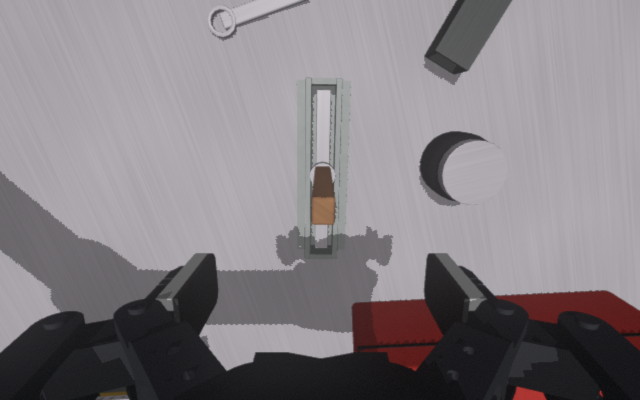

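Run:
```python
from ov import *
d,a=pickle.load(open("s1.pkl","rb"))
h=atz(d,(323,210.5),.191);print("handle top",h)
for u in [(309,84),(338,84),(311,254),(337,254)]: print("inner rim",atz(d,u,.036).round(4))
L=np.array([atz(d,u,.036) for u in [(309,84),(338,84),(311,254),(337,254)]])
print(L.mean(0)); v=(L[0]+L[1]-L[2]-L[3])[:2]; print("yaw",np.arctan2(-v[0],v[1]),np.linalg.norm(v)/2)
s=env.state();print(s["orientation"].T@(h-s["position"]))
```

```text
handle top [ 0.48138946 -0.32550578  0.191     ]
inner rim [ 0.4929 -0.2341  0.036 ]
inner rim [ 0.5219 -0.2423  0.036 ]
inner rim [ 0.4419 -0.4175  0.036 ]
inner rim [ 0.4714 -0.4258  0.036 ]
[ 0.48204256 -0.3299026   0.036     ]
yaw -0.26978036619169293 0.19032131633523147
[-0.00222049  0.00033318  0.08921812]
```

Emit:
{"method": "drive_tool", "body": {
  "deltas": [
    [[0, 0, 0], [-0.003, 0, 0.025], 0.085],
    [[0, 0, 0], [0, 0, 0.03], 0.085],
    [[0, 0, 0], [0, 0, 0.03], 0.085],
    [[0, 0, 0], [0, 0, 0.03], 0.06],
    [[0, 0, 0], [0, 0, 0.02], 0.04],
    [[0, 0, 0], [0, 0, 0], 0.0],
    [[0, 0, 0], [0, 0, 0], 0.0],
    [[0, 0, 0], [0, 0, 0], 0.0]
  ]
}}

```text
time: 2.65
position: [0.4822, -0.3266, 0.147]
orientation: [[0.272, 0.962, 0.003], [0.962, -0.272, -0.002], [-0.001, 0.003, -1.0]]
force: [0.9, 0.2, -1.7]
grip_width: 0.0152
```

Emit:
{"method": "drive_tool", "body": {
  "deltas": [
    [[0, 0, 0], [0, 0, 0], 0.0],
    [[0, 0, 0], [0, 0, 0], 0.0],
    [[0, 0, 0], [0, 0, 0], 0.0]
  ]
}}

```text
time: 2.95
position: [0.482, -0.3265, 0.1468]
orientation: [[0.272, 0.962, 0.003], [0.962, -0.272, -0.002], [-0.001, 0.003, -1.0]]
force: [-0.3, 0.5, 5.9]
grip_width: 0.0155
```

Emit:
{"method": "drive_tool", "body": {
  "deltas": [
    [[0, 0, 0], [0, 0, -0.015], 0.0],
    [[0, 0, 0], [0, 0, -0.025], 0.0],
    [[0, 0, 0], [0, 0, -0.03], 0.0],
    [[0, 0, 0], [0, 0, -0.03], 0.0],
    [[0, 0, 0], [0, 0, -0.03], 0.0],
    [[0, 0, 0], [0, 0, -0.02], 0.0]
  ]
}}

```text
time: 3.55
position: [0.4809, -0.326, 0.2969]
orientation: [[0.272, 0.962, 0.001], [0.962, -0.272, -0.001], [-0.0, 0.001, -1.0]]
force: [1.0, -0.3, -1.9]
grip_width: 0.0154
```

Run:
```python
from ov import *
s=env.state();print(s["position"],s["joints"].round(1),s["time"],s["grip_width"],s["force"])
d=snap("wrist","pics/w2.png");a=snap("side","pics/s2.png")
pickle.dump((d,a,s),open("s2.pkl","wb"))
p,R=s["position"],s["orientation"]
# desired: bed frame, tilt
from scipy.spatial.transform import Rotation as Ro
bx,by,yaw=.5664,.0656,.2188
for u in [(-.07,0,.15)]:
    B=np.array([[np.cos(yaw),-np.sin(yaw)],[np.sin(yaw),np.cos(yaw)]]); xy=B@u[:2]+[bx,by]; print("tips vertical over",xy)
```

```text
[ 0.48091811 -0.32603225  0.29686328] [ 42.3  26.8 -16.2  88.2   7.9  66.1   8.8] 3.55 0.015390599692392834 [ 1.04752016 -0.3084017  -1.88741014]
tips vertical over [0.4980689  0.05040591]
```

View pics/w2.png

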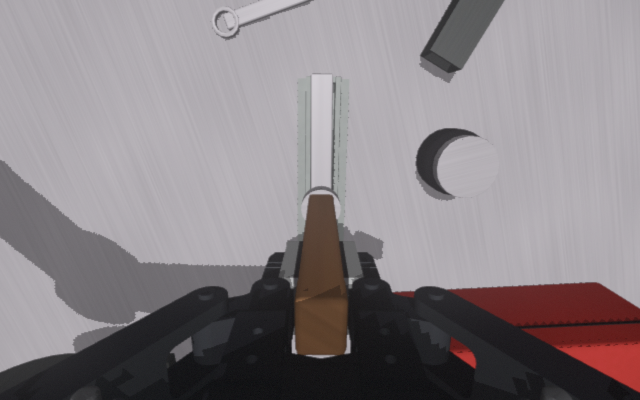

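View pics/s2.png

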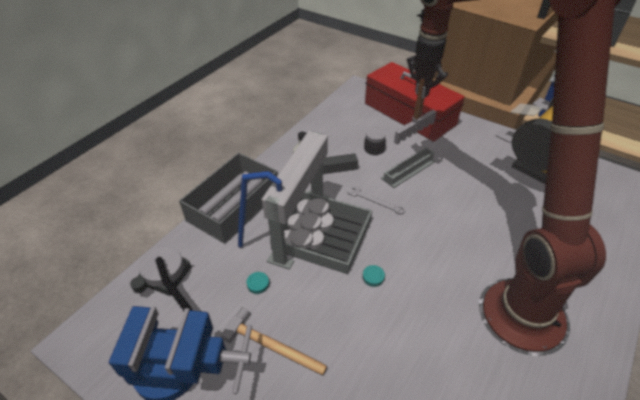

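```bash
cat > pl.py <<'E'
from ov import *
from scipy.spatial.transform import Rotation as Ro
bx,by,yaw=.5664,.0656,.2188
c,s_=np.cos(yaw),np.sin(yaw)
Bx=np.array([c,s_,0]);By=np.array([-s_,c,0]);Z=np.array([0,0,1.])
L=.141
def tobed(P): 
    d=np.asarray(P)-[bx,by,0]; return np.array([d@Bx,d@By,d[2]])
def target(tx,ty,tz,th):
    th=np.radians(th); z=np.sin(th)*Bx-np.cos(th)*Z; x=By; y=np.cross(z,x)
    R=np.c_[x,y,z]; tips=np.array([bx,by,0])+tx*Bx+ty*By+tz*Z
    return tips-L*z,R
def now():
    s=env.state(); p,R=s["position"],s["orientation"]; tip=tobed(p+L*R[:,2])
    Rb=np.c_[Bx,By,Z].T@R
    return s,p,R,tip,Rb
def plan(p0,R0,p1,R1,n):
    rv=Ro.from_matrix(R0.T@R1).as_rotvec()
    out=[]
    p,R=p0,R0
    for i in range(1,n+1):
        Rn=R0@Ro.from_rotvec(rv*i/n).as_matrix(); pn=p0+(p1-p0)*i/n
        out.append((rv/n,R.T@(pn-p),Rn.T@(pn-p))); p,R=pn,Rn
    return rv,out
E
python3 - <<'E'
from pl import *
a,b=pickle.load(open("s0.pkl","rb"))
for u in [(332.5,221),(323.7,237.5)]: print(tobed(atz(b,u,.026)).round(4))
# upper front/back edges from side crop
for u in [(282,385),(242,460),(313,325)]: print("up front",tobed(atz(b,np.array(u)/4+[250,125],.046)).round(4))
for u in [(235,272),(368,283),(505,288),(240,375),(368,375),(510,380)]: print("scene upper",tobed(atz(a,np.array(u)/5+[280,155],.046)).round(4))
s,p,R,tip,Rb=now()
d,_,s2=pickle.load(open("s2.pkl","rb"))
e=atz(d,(321,75),.297-.141+.044); print("head end in tool", (R.T@(e-p)).round(4))
p1,R1=target(-.02,0,.13,40)
rv,out=plan(p,R,p1,R1,12); print("rv",rv,np.degrees(np.linalg.norm(rv)))
print(p,p1,np.linalg.norm(p1-p)); 
for o in out: print(o[0].round(3),o[1].round(3),o[2].round(3))
E
```

```text
[-0.019  -0.0367  0.026 ]
[-0.0173  0.0306  0.026 ]
up front [ 0.007  -0.0068  0.046 ]
up front [0.0077 0.0674 0.046 ]
up front [ 0.0071 -0.07    0.046 ]
scene upper [ 0.0207 -0.0686  0.046 ]
scene upper [ 0.0242 -0.0034  0.046 ]
scene upper [0.0242 0.0636 0.046 ]
scene upper [ 0.0782 -0.0639  0.046 ]
scene upper [ 0.0756 -0.0029  0.046 ]
scene upper [0.0755 0.0649 0.046 ]
head end in tool [ 0.0851 -0.0028  0.0977]
rv [-0.67876424  0.17500414 -0.47235546] 48.42991707179364
[ 0.48212921 -0.32654084  0.29786184] [0.45840459 0.04158617 0.23801227] 0.37371422778902164
[-0.057  0.015 -0.039] [ 0.029 -0.01   0.005] [ 0.029 -0.009  0.005]
[-0.057  0.015 -0.039] [ 0.029 -0.009  0.005] [ 0.03  -0.008  0.005]
[-0.057  0.015 -0.039] [ 0.03  -0.008  0.005] [ 0.03  -0.008  0.005]
[-0.057  0.015 -0.039] [ 0.03  -0.008  0.005] [ 0.03  -0.007  0.005]
[-0.057  0.015 -0.039] [ 0.03  -0.007  0.005] [ 0.03  -0.006  0.005]
[-0.057  0.015 -0.039] [ 0.03  -0.006  0.005] [ 0.03  -0.005  0.005]
[-0.057  0.015 -0.039] [ 0.03  -0.005  0.005] [ 0.03  -0.004  0.005]
[-0.057  0.015 -0.039] [ 0.03  -0.004  0.005] [ 0.031 -0.003  0.005]
[-0.057  0.015 -0.039] [ 0.031 -0.003  0.005] [ 0.031 -0.002  0.006]
[-0.057  0.015 -0.039] [ 0.031 -0.002  0.006] [ 0.031 -0.001  0.006]
[-0.057  0.015 -0.039] [ 0.031 -0.001  0.006] [ 0.03  -0.     0.006]
[-0.057  0.015 -0.039] [ 0.03  -0.     0.006] [0.03  0.    0.007]
```

Emit:
{"method": "drive_tool", "body": {
  "deltas": [
    [[-0.057, 0.015, -0.039], [0.029, -0.01, 0.005], 0],
    [[-0.057, 0.015, -0.039], [0.029, -0.009, 0.005], 0],
    [[-0.057, 0.015, -0.039], [0.03, -0.008, 0.005], 0],
    [[-0.057, 0.015, -0.039], [0.03, -0.008, 0.005], 0],
    [[-0.057, 0.015, -0.039], [0.03, -0.007, 0.005], 0],
    [[-0.057, 0.015, -0.039], [0.03, -0.006, 0.005], 0]
  ]
}}

```text
time: 4.25
position: [0.4673, -0.1403, 0.2622]
orientation: [[0.028, 0.94, 0.341], [0.998, -0.043, 0.037], [0.049, 0.34, -0.939]]
force: [-0.5, 0.2, -2.0]
grip_width: 0.0154
```

Emit:
{"method": "drive_tool", "body": {
  "deltas": [
    [[-0.057, 0.015, -0.039], [0.03, -0.005, 0.005], 0],
    [[-0.057, 0.015, -0.039], [0.03, -0.004, 0.005], 0],
    [[-0.057, 0.015, -0.039], [0.031, -0.003, 0.005], 0],
    [[-0.057, 0.015, -0.039], [0.031, -0.002, 0.006], 0],
    [[-0.057, 0.015, -0.039], [0.031, -0.001, 0.006], 0],
    [[-0.057, 0.015, -0.039], [0.03, 0, 0.006], 0],
    [[0, 0, 0], [0, 0, 0], 0]
  ]
}}

```text
time: 4.95
position: [0.4598, 0.0287, 0.2637]
orientation: [[-0.206, 0.788, 0.58], [0.978, 0.153, 0.139], [0.021, 0.597, -0.802]]
force: [0.3, -0.2, -2.4]
grip_width: 0.0155
```

Run:
```python
from pl import *
s,p,R,tip,Rb=now(); print(s["time"],s["joints"].round(1),tip.round(4)); print(Rb.round(3))
d=snap("wrist","pics/w3.png");a=snap("side");a2=snap("scene");pickle.dump((d,a,a2,s),open("s3.pkl","wb"))
crop(a["img"],230,60,430,290,3,"pics/s3.png")
```

```text
4.95 [ 30.5   8.7 -36.6 135.9 -26.1   0.9  33.3] [-0.0279 -0.0114  0.1505]
[[ 0.011  0.802  0.597]
 [ 1.    -0.021  0.01 ]
 [ 0.021  0.597 -0.802]]
```

View pics/w3.png

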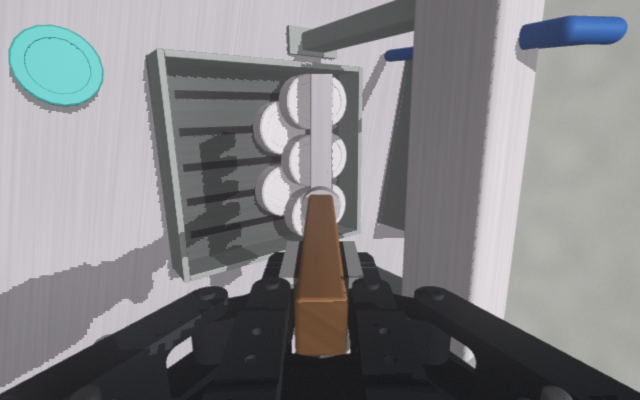

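View pics/s3.png

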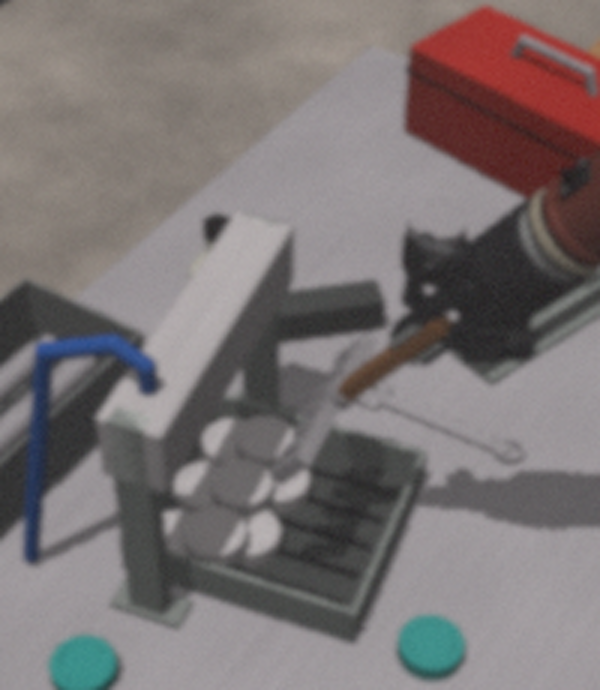

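Run:
```python
from pl import *
d,a,a2,s=pickle.load(open("s3.pkl","rb"))
crop(d["img"],130,30,380,290,3,"pics/w3c.png")
for u in [(147,52),(362,67),(187,280)]: print(tobed(atz(d,u,.045)).round(4))
```

```text
[-0.1237  0.1015  0.045 ]
[0.1157 0.1029 0.045 ]
[-0.1153 -0.1055  0.045 ]
```

View pics/w3c.png

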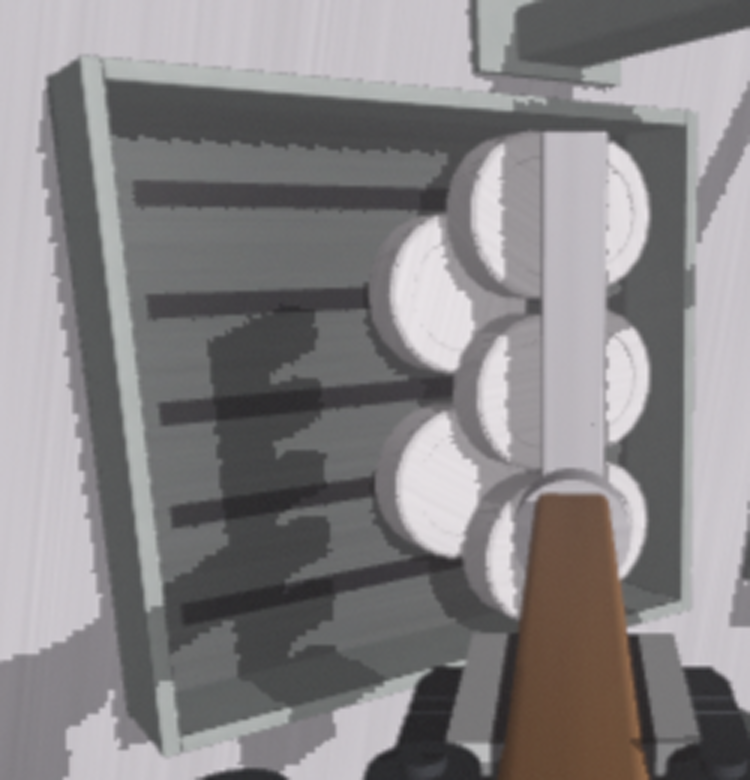

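Run:
```python
from pl import *
d,a,a2,s=pickle.load(open("s3.pkl","rb"))
f=lambda u:np.array(u)/3+[130,30]
for u in [(85,58),(690,112),(688,602),(165,752)]: print("outer rim",tobed(atz(d,f(u),.045)).round(4))
for u in [(648,210),(648,375),(645,520)]: print("upper back edge",tobed(atz(d,f(u),.046)).round(4))
for u in [(390,290),(393,480)]: print("row2 front",tobed(atz(d,f(u),.026)).round(4))
```

```text
outer rim [-0.1147  0.1043  0.045 ]
outer rim [0.1124 0.1023 0.045 ]
outer rim [ 0.1133 -0.1059  0.045 ]
outer rim [-0.1172 -0.1056  0.045 ]
upper back edge [0.0892 0.0643 0.046 ]
upper back edge [ 0.089  -0.0012  0.046 ]
upper back edge [ 0.0871 -0.0628  0.046 ]
row2 front [-0.0162  0.0371  0.026 ]
row2 front [-0.0199 -0.0326  0.026 ]
```

```bash
sed -i 's/^bx,by,yaw=.*/bx,by,yaw=.5654,.0641,.2188/' pl.py
cat > go.py <<'E'
from pl import *
import sys
v=[float(x) for x in sys.argv[1:6]]
s,p,R,tip,Rb=now(); p1,R1=target(*v[:4]); rv,out=plan(p,R,p1,R1,int(v[4]))
print("t",s["time"],"tip",tip.round(4),"tilt",np.degrees(np.arcsin(Rb[0,2])).round(1),"J",s["joints"].round(1),"F",s["force"].round(1),"g",s["grip_width"])
for o in out: print(o[0].round(3).tolist(),o[1].round(4).tolist())
E
python3 go.py .03 0 .075 37 4
```

```text
t 5.1 tip [-0.0259 -0.0141  0.1505] tilt 36.7 J [ 30.7   8.8 -36.4 135.8 -25.7   0.9  33.1] F [-0.2 -0.6 -2.5] g 0.015372230045250405
[-0.001, -0.002, -0.006] [0.0036, -0.0004, 0.0235]
[-0.001, -0.002, -0.006] [0.0036, -0.0004, 0.0235]
[-0.001, -0.002, -0.006] [0.0037, -0.0004, 0.0235]
[-0.001, -0.002, -0.006] [0.0037, -0.0004, 0.0235]
```

Emit:
{"method": "drive_tool", "body": {
  "deltas": [
    [[0, -0.002, -0.006], [0.004, 0, 0.023], 0],
    [[0, -0.002, -0.006], [0.004, 0, 0.023], 0],
    [[0, -0.002, -0.006], [0.004, 0, 0.023], 0],
    [[0, -0.002, -0.006], [0.004, 0, 0.023], 0]
  ]
}}

```text
time: 5.5
position: [0.502, 0.0416, 0.2379]
orientation: [[-0.212, 0.805, 0.553], [0.977, 0.168, 0.13], [0.012, 0.568, -0.823]]
force: [-0.1, 0.3, -3.2]
grip_width: 0.0151
```

```bash
python3 go.py .095 0 .056 37 4
```

```text
t 5.5 tip [ 0.0134 -0.0073  0.1219] tilt 34.6 J [  8.5  13.9 -15.5 132.  -76.7   0.8  83.1] F [-0.1  0.3 -3.2] g 0.015084365671397626
[-0.01, -0.002, -0.003] [0.0019, 0.0059, 0.0252]
[-0.01, -0.002, -0.003] [0.002, 0.0057, 0.0253]
[-0.01, -0.002, -0.003] [0.002, 0.0054, 0.0253]
[-0.01, -0.002, -0.003] [0.002, 0.0052, 0.0254]
```

```bash
cat > kin.py <<'E'
import numpy as np,itertools
from scipy.spatial.transform import Rotation as Ro
from scipy.optimize import least_squares
S=[]
def fkR(j,sg,off=0):
    R=Ro.identity()
    for i,a in enumerate(j):
        ax='z' if i%2==0 else 'y'
        R=R*Ro.from_euler(ax,sg[i]*a,degrees=True)
    return R
E
python3 - <<'E'
import pickle
from kin import *
from rig import env
X=[([65.804,35.231,-0.722,81.555,0.464,63.22,-2.315],[[ 9.22667787e-01,  3.85594466e-01, -1.03120829e-03],
       [ 3.85595845e-01, -9.22664534e-01,  2.45001024e-03],
       [-6.74892322e-06, -2.65817516e-03, -9.99996467e-01]],[0.2505,-.5994,.2387])]
for f in("s2.pkl","s3.pkl"):
    s=pickle.load(open(f,"rb"))[-1]; X.append((s["joints"],s["orientation"],s["position"]))
s=env.state();X.append((s["joints"],s["orientation"],s["position"]))
pickle.dump(X,open("X.pkl","wb"))
best=[]
for sg in itertools.product([1,-1],repeat=7):
    F=[np.linalg.inv(fkR(j,sg).as_matrix())@np.array(R) for j,R,p in X]
    e=sum(np.abs(f-F[0]).max() for f in F[1:]); best.append((e,sg,F[0].round(2).tolist()))
best.sort(key=lambda t:t[0]); print(*best[:4],sep="\n")
E
```

```text
(np.float64(0.007807935353629357), (-1, 1, -1, 1, -1, 1, -1), [[0.0, -1.0, 0.0], [1.0, 0.0, -0.0], [0.0, 0.0, 1.0]])
(np.float64(1.031665657283422), (-1, 1, -1, -1, 1, -1, 1), [[-0.06, -0.33, -0.94], [1.0, -0.06, -0.04], [-0.04, -0.94, 0.34]])
(np.float64(1.0911361985843233), (-1, 1, -1, 1, 1, 1, 1), [[-0.07, -1.0, 0.0], [1.0, -0.07, -0.01], [0.01, 0.0, 1.0]])
(np.float64(1.0967332065633915), (-1, 1, -1, -1, -1, -1, -1), [[0.02, -0.34, -0.94], [1.0, -0.02, 0.02], [-0.02, -0.94, 0.34]])
```

```bash
cat >> kin.py <<'E'
SG=(-1,1,-1,1,-1,1,-1)
FX=np.array([[0,-1,0],[1,0,0],[0,0,1.]])
def mats(j):
    return [fkR(j[:k],SG).as_matrix() for k in (1,2,4,6,7)]
def cols(j):
    R1,R2,R4,R6,R7=mats(j)
    return np.c_[R1[:,2],R2[:,0],R2[:,2],R4[:,0],R4[:,2],R6[:,0],R6[:,2]]
E
python3 - <<'E'
from kin import *;import pickle
X=pickle.load(open("X.pkl","rb"))
A=np.vstack([cols(j) for j,_,_ in X]); b=np.hstack([np.array(p) for _,_,p in X])
x,res,rk,sv=np.linalg.lstsq(A,b,rcond=None); print(x.round(4),rk,sv.round(3)); print((A@x-b).round(4))
E
```

```text
[ 0.062   0.0014  0.5923 -0.0735  0.3023 -0.007   0.2361] 7 [3.884 3.231 1.199 0.819 0.536 0.27  0.086]
[ 0.0205  0.0055 -0.0005 -0.0016  0.0061  0.0011 -0.0011 -0.0027  0.0014
  0.0017  0.0011 -0.002 ]
```

Run:
```python
from kin import *;import pickle
X=pickle.load(open("X.pkl","rb"))
def c2(j):
    R1,R2,R4,R6,R7=mats(j); return np.c_[cols(j),R2[:,1],R4[:,1],R6[:,1]]
A=np.vstack([c2(j) for j,_,_ in X]); b=np.hstack([np.array(p) for _,_,p in X])
def tr(keep,lam):
    k=keep; x=np.linalg.solve(A[:,k].T@A[:,k]+lam*np.eye(len(k)),A[:,k].T@b); print(k,x.round(4),np.abs(A[:,k]@x-b).max().round(4))
for keep in ([0,2,4,6,7],[0,2,4,6,7,8,9],[0,2,4,6,3,7],[0,1,2,3,4,6,7],list(range(10))): tr(keep,1e-6)
```

```text
[0, 2, 4, 6, 7] [ 0.2637  0.5474  0.375   0.3032 -0.0226] 0.0019
[0, 2, 4, 6, 7, 8, 9] [ 2.550e-01  5.506e-01  3.718e-01  2.981e-01 -1.200e-02 -9.400e-03
 -4.000e-04] 0.0003
[0, 2, 4, 6, 3, 7] [ 2.628e-01  5.476e-01  3.747e-01  3.029e-01 -4.000e-04 -2.250e-02] 0.0019
[0, 1, 2, 3, 4, 6, 7] [ 0.2808  0.0063  0.5352  0.0049  0.3783  0.3009 -0.0222] 0.0012
[0, 1, 2, 3, 4, 5, 6, 7, 8, 9] [ 2.594e-01  1.000e-03  5.483e-01  1.000e-03  3.728e-01 -0.000e+00
  2.988e-01 -1.320e-02 -8.200e-03 -5.000e-04] 0.0002
```

```bash
cat >> kin.py <<'E'
PX=np.array([.255,.5506,.3718,.298,-.012,-.0094,-.0004])
def fk(j):
    R1,R2,R4,R6,R7=mats(j)
    p=np.c_[R1[:,2],R2[:,2],R4[:,2],R6[:,2],R2[:,1],R4[:,1],R6[:,1]]@PX
    return p,R7@FX
LO=np.array([-178.69,-17.37,-77.05,15.02,-78.02,.78,-162.83]);HI=np.array([178.69,117.87,75.6,138.74,258.01,113.62,162.83])
def ik(p,R,j0,w=1e-3,mid=None,marg=2):
    def f(j):
        q,Q=fk(j); return np.r_[(q-p)*10,Ro.from_matrix(Q.T@R).as_rotvec()*3,w*(j-j0)/10]
    r=least_squares(f,np.clip(j0,LO+marg+.1,HI-marg-.1),bounds=(LO+marg,HI-marg))
    q,Q=fk(r.x); return r.x,np.linalg.norm(q-p),np.degrees(np.linalg.norm(Ro.from_matrix(Q.T@R).as_rotvec()))
E
python3 - <<'E'
from kin import *
from pl import *
s=env.state();j=s["joints"]
for st in (j,np.array([0,20,0,110,0,15,10.])):
  for v in [(.095,.056,40),(.095,.056,37),(.095,.056,33),(.095,.056,28),(.095,.036,37),(.095,.036,33),(.05,.036,33),(.02,.036,33),(-.02,.036,33),(-.02,.036,20),(-.02,.036,0),(-.06,.01,0)]:
    r=ik(*target(v[0],0,v[1],v[2]),st); print(v,r[0].round(1),round(r[1]*1000,1),r[2].round(2))
E
```

```text
(0.095, 0.056, 40) [ -2.7  25.   -4.5 123.  -76.    2.8  82. ] 23.6 8.39
(0.095, 0.056, 37) [ -4.6  25.3  -2.7 122.8 -76.    2.8  81.3] 15.6 5.58
(0.095, 0.056, 33) [ -6.7  25.9  -0.7 122.4 -76.    2.8  80.6] 5.1 1.83
(0.095, 0.056, 28) [-19.4  27.2  16.6 118.9 -57.5  12.3  60.4] 0.0 0.0
(0.095, 0.036, 37) [ -4.3  27.3  -2.9 122.3 -76.    2.8  81.6] 19.5 7.0
(0.095, 0.036, 33) [ -6.4  27.8  -0.9 121.9 -76.    2.8  80.8] 9.0 3.24
(0.05, 0.036, 33) [ -4.8  24.7  -2.1 126.6 -76.    2.8  81.6] 13.9 4.74
(0.02, 0.036, 33) [ -3.3  22.5  -3.2 129.7 -76.    2.8  82.2] 17.3 5.64
(-0.02, 0.036, 33) [ -0.7  19.5  -5.2 133.8 -76.    2.8  83.1] 21.9 6.68
(-0.02, 0.036, 20) [-24.3  23.3  23.6 127.1 -47.6  16.4  52.8] 0.0 0.0
(-0.02, 0.036, 0) [-28.2  33.2  30.8 103.6 -21.8  49.2  25.5] 0.0 0.0
(-0.06, 0.01, 0) [-29.2  32.6  31.8 111.3 -24.7  42.9  29.5] 0.0 0.0
(0.095, 0.056, 40) [ -2.7  25.   -4.5 123.  -76.    2.8  82. ] 23.6 8.39
(0.095, 0.056, 37) [ -4.6  25.3  -2.7 122.8 -76.    2.8  81.3] 15.6 5.58
(0.095, 0.056, 33) [ -6.7  25.9  -0.7 122.4 -76.    2.8  80.6] 5.1 1.83
(0.095, 0.056, 28) [ -4.9  26.5  -4.  118.5  -2.8   7.2   7.2] 0.0 0.0
(0.095, 0.036, 37) [ -4.4  27.3  -2.9 122.3 -76.    2.8  81.6] 19.5 7.0
(0.095, 0.036, 33) [ -6.4  27.8  -0.9 121.9 -76.    2.8  80.8] 9.0 3.24
(0.05, 0.036, 33) [ -4.8  24.7  -2.1 126.6 -76.    2.8  81.6] 13.9 4.74
(0.02, 0.036, 33) [ -3.3  22.5  -3.2 129.7 -76.    2.8  82.2] 17.3 5.64
(-0.02, 0.036, 33) [ -0.7  19.5  -5.2 133.8 -76.    2.8  83.1] 21.9 6.68
(-0.02, 0.036, 20) [ -4.5  22.   -3.4 126.5  -2.4  11.6   7.4] 0.0 0.0
(-0.02, 0.036, 0) [ -8.3  30.4  -0.3 103.    0.2  46.7   3.8] 0.0 0.0
(-0.06, 0.01, 0) [ -8.   29.5  -0.2 110.7   0.2  39.9   4.1] 0.0 0.0
```

Run:
```python
from kin import *
from pl import *
rng=np.random.default_rng(0)
for v in [(.095,.056,40),(.095,.036,40),(.095,.056,36),(.05,.036,36)]:
  P=target(v[0],0,v[1],v[2]); sol=[]
  for k in range(25):
    st=np.array([rng.uniform(-60,60),rng.uniform(0,50),rng.uniform(-60,60),rng.uniform(90,135),rng.uniform(60,250),rng.uniform(3,30),rng.uniform(-160,0)])
    r=ik(*P,st,w=1e-4)
    if r[1]<1e-3 and r[2]<.3: sol.append(r[0].round(0))
  print(v,len(sol)); 
  for q in sol[:6]: print(q)
```

```text
(0.095, 0.056, 40) 25
[  23.   33.  -42.  132.  137.   26. -127.]
[  17.   31.  -33.  132.  146.   23. -138.]
[   9.   29.  -22.  132.  161.   21. -153.]
[  27.   36.  -50.  131.  130.   30. -119.]
[  27.   36.  -50.  131.  130.   30. -119.]
[  11.   30.  -25.  132.  157.   21. -149.]
(0.095, 0.036, 40) 25
[   6.   31.  -17.  133.  168.   24. -161.]
[  17.   34.  -34.  133.  148.   27. -139.]
[  29.   41.  -54.  132.  130.   36. -117.]
[  16.   34.  -32.  133.  150.   26. -141.]
[  28.   40.  -53.  132.  131.   36. -118.]
[  35.   48.  -68.  132.  121.   46. -106.]
(0.095, 0.056, 36) 23
[  11.   28.  -25.  127.  139.   13. -132.]
[   2.   27.  -12.  128.  167.   10. -161.]
[   3.   27.  -13.  128.  164.   11. -158.]
[-28.  29.  30. 128. 238.  22. 124.]
[  19.   31.  -37.  127.  123.   18. -115.]
[   4.   27.  -16.  128.  157.   11. -151.]
(0.05, 0.036, 36) 25
[  31.   38.  -56.  134.  121.   33. -112.]
[  21.   32.  -39.  135.  136.   24. -128.]
[  12.   29.  -26.  135.  153.   20. -146.]
[  12.   29.  -26.  135.  153.   20. -146.]
[  27.   35.  -49.  135.  127.   29. -118.]
[  33.   39.  -60.  134.  119.   36. -109.]
```

```bash
cat > sim.py <<'E'
from kin import *
from pl import *
VM=np.array([159.86,159.86,180,180,180,180,180])*.7*.1
def ikstep(p,R,j0,marg=0.05):
    lo=np.maximum(LO+marg,j0-VM);hi=np.minimum(HI-marg,j0+VM)
    def f(j):
        q,Q=fk(j); return np.r_[(q-p)*10,Ro.from_matrix(Q.T@R).as_rotvec()*3,2e-3*(j-j0)/10]
    hi=np.maximum(hi,lo+1e-3)
    r=least_squares(f,np.clip(j0,lo+1e-4,hi-1e-4),bounds=(lo,hi),xtol=1e-10,ftol=1e-10); return r.x
def run(j,rows,verbose=False):
    p,R=fk(j)
    out=[j]
    for t,sft in rows:
        p1=p+R@np.array(sft); R1=R@Ro.from_rotvec(t).as_matrix()
        j=ikstep(p1,R1,j); p,R=fk(j); out.append(j)
        if verbose: 
            tip=tobed(p+L*R[:,2]); print(j.round(1),tip.round(3),np.degrees(np.arcsin(np.clip(R[:,2]@Bx,-1,1))).round(1), "roll",np.degrees(np.arcsin(R[:,2]@By)).round(1),"lag",np.linalg.norm(p-p1).round(3))
    return out
E
python3 - <<'E'
from sim import *
j=pickle.load(open("s2.pkl","rb"))[-1]["joints"]
y=[-.01,-.009,-.008,-.008,-.007,-.006,-.005,-.004,-.003,-.002,-.001,0]
x=[.029,.029,.03,.03,.03,.03,.03,.03,.031,.031,.031,.03]
rows=[([-.057,.015,-.039],[x[i],y[i],.0055]) for i in range(12)]
o=run(j,rows,True)
print("--")
o=run(o[-1],[([0,-.002,-.006],[.004,0,.023])]*4,True)
E
```

```text
[ 42.4  24.2 -17.9  93.9   6.6  60.1   9.4] [-0.154 -0.334  0.15 ] 3.3 roll -0.8 lag 0.0
[ 42.4  21.7 -19.7  99.3   5.2  54.1  10.3] [-0.141 -0.306  0.146] 6.7 roll -1.4 lag 0.0
[ 42.3  19.5 -21.5 104.5   3.8  48.1  11.2] [-0.127 -0.276  0.141] 10.0 roll -1.8 lag 0.0
[ 42.3  17.5 -23.5 109.5   2.2  42.   12.3] [-0.115 -0.246  0.137] 13.4 roll -2.1 lag 0.0
[ 42.1  15.7 -25.6 114.3   0.4  35.8  13.5] [-0.102 -0.216  0.134] 16.7 roll -2.3 lag 0.0
[ 41.9  14.3 -27.9 118.9  -1.3  29.5  14.6] [-0.09  -0.186  0.131] 20.1 roll -2.4 lag 0.0
[ 41.5  13.2 -30.5 123.2  -3.   23.1  15.6] [-0.077 -0.156  0.128] 23.5 roll -2.3 lag 0.0
[ 40.8  12.5 -33.1 127.3  -4.3  16.4  16.2] [-0.065 -0.125  0.126] 26.8 roll -2.0 lag 0.0
[ 38.9  12.  -35.1 131.3  -5.    9.5  15.7] [-0.053 -0.094  0.125] 30.2 roll -1.7 lag 0.0
[ 34.7  11.8 -35.  135.1  -5.4   2.3  14.8] [-0.041 -0.062  0.125] 33.6 roll -1.2 lag 0.0
[ 28.8  10.9 -32.8 135.9 -18.    0.8  26. ] [-0.033 -0.029  0.13 ] 34.6 roll 0.0 lag 0.008
[ 22.1   9.8 -29.6 135.9 -30.6   0.8  37.3] [-0.026  0.003  0.137] 35.2 roll 1.3 lag 0.01
--
[ 12.7  12.  -20.8 134.7 -43.2   0.8  49.6] [-0.015  0.007  0.121] 33.8 roll 1.4 lag 0.005
[  6.5  14.5 -15.1 133.4 -55.8   0.8  61.9] [-0.004  0.011  0.104] 32.4 roll 1.5 lag 0.005
[  2.2  17.1 -11.3 132.1 -68.4   0.8  74.2] [0.006 0.015 0.087] 31.1 roll 1.6 lag 0.004
[ -1.   19.7  -8.6 130.6 -78.    0.8  83.5] [0.017 0.02  0.07 ] 29.8 roll 1.6 lag 0.004
```

```bash
cat >> sim.py <<'E'
def tgt(tx,ty,tz,th,roll=0,yw=0):
    p,R=target(tx,ty,tz,th); tips=p+L*R[:,2]
    Q=Ro.from_rotvec(Bx*np.radians(roll)).as_matrix()@Ro.from_rotvec(Z*np.radians(yw)).as_matrix()@R
    return tips-L*Q[:,2],Q
def rowsto(j,w,n):
    p,R=fk(j); p1,R1=tgt(*w); rv,out=plan(p,R,p1,R1,n)
    return [(o[0],o[1]) for o in out]
def follow(j,ws,verbose=False):
    allr=[]
    for w,n in ws:
        r=rowsto(j,w,n); o=run(j,r,verbose); j=o[-1]; allr+=r
        if verbose: print("--",w)
    return j,allr
E
python3 - <<'E'
from sim import *
j0=env.state()["joints"]
for r in (-30,-20,-12,12,20,30):
  for tx in (0,.04):
    ws=[((0,0,.15,18,0),6),((tx,0,.15,20,r),6),((tx,0,.14,40,r),8),((tx,0,.14,40,0),8)]
    j,_=follow(j0,ws); p,R=fk(j); p1,R1=tgt(*ws[-1][0]); print(r,tx,j.round(0),np.linalg.norm(p-p1).round(3),np.degrees(Ro.from_matrix(R.T@R1).magnitude()).round(1))
E
```

```text
-30 0 [ -21.    8.   12.  136.  142.    1. -142.] 0.017 5.0
-30 0.04 [ -15.   12.    6.  131.  128.    1. -127.] 0.014 4.5
-20 0 [  -7.    9.   -2.  135.  142.    1. -140.] 0.014 4.1
-20 0.04 [ -3.  12.  -4. 130. -78.   2.  82.] 0.01 3.2
-12 0 [ 10.   9. -18. 134. -78.   1.  84.] 0.012 3.5
-12 0.04 [  4.  13. -13. 130. -78.   1.  83.] 0.009 3.0
12 0 [ 16.  10. -23. 134. -78.   1.  85.] 0.011 3.5
12 0.04 [  7.  13. -15. 130. -78.   1.  84.] 0.009 2.9
20 0 [ 18.  10. -26. 134. -78.   1.  85.] 0.012 3.5
20 0.04 [  8.  13. -16. 130. -78.   1.  84.] 0.009 2.9
30 0 [ 24.  11. -31. 134. -78.   1.  86.] 0.013 3.6
30 0.04 [ 13.  13. -21. 130. -78.   1.  85.] 0.01 3.0
```

Run:
```python
from sim import *
j0=env.state()["joints"]
for r,tx in ((-30,.02),(-25,.0),(-25,.03)):
  ws=[((0,0,.15,18,0),4),((tx,0,.15,22,r),5),((tx,0,.14,40,r),6),((tx,0,.13,38,0),6),((.06,0,.09,38,0),4),((.095,0,.056,38,0),3),((.095,0,.036,38,0),2),((.04,0,.036,36,0),4),((0,0,.036,30,0),4),((-.03,0,.036,20,0),4)]
  print("=====",r,tx); j=j0
  for w,n in ws:
    j,_=follow(j,[(w,n)]); p,R=fk(j); p1,R1=tgt(*w); print(w,j.round(0),np.linalg.norm(p-p1).round(3),np.degrees(Ro.from_matrix(R.T@R1).magnitude()).round(1))
```

```text
===== -30 0.02
(0, 0, 0.15, 18, 0) [-28.  14.  29. 119. -30.  28.  36.] 0.017 6.0
(0.02, 0, 0.15, 22, -30) [-76.  32.  64. 118.   4.  26.  -6.] 0.001 0.5
(0.02, 0, 0.14, 40, -30) [-84.  33.  71. 134.  30.   1. -33.] 0.016 5.0
(0.02, 0, 0.13, 38, 0) [-29.  11.  20. 133.  30.   1. -31.] 0.02 5.6
(0.06, 0, 0.09, 38, 0) [  3.  20. -13. 128.  81.   1. -75.] 0.013 4.8
(0.095, 0, 0.056, 38, 0) [  24.   32.  -44.  127.  115.   21. -106.] 0.005 2.3
(0.095, 0, 0.036, 38, 0) [  27.   38.  -50.  130.  126.   31. -115.] 0.0 0.0
(0.04, 0, 0.036, 36, 0) [  29.   35.  -52.  136.  126.   31. -117.] 0.0 0.0
(0, 0, 0.036, 30, 0) [  25.   28.  -44.  135.  113.   19. -106.] 0.0 0.0
(-0.03, 0, 0.036, 20, 0) [ 33.  31. -57. 128.  69.  29. -64.] 0.002 0.7
===== -25 0.0
(0, 0, 0.15, 18, 0) [-28.  14.  29. 119. -30.  28.  36.] 0.017 6.0
(0.0, 0, 0.15, 22, -25) [-76.  28.  65. 120.   1.  26.  -1.] 0.0 0.0
(0.0, 0, 0.14, 40, -25) [-84.  27.  72. 136.  27.   1. -28.] 0.018 5.2
(0.0, 0, 0.13, 38, 0) [-28.   9.  18. 135.  27.   1. -26.] 0.02 5.3
(0.06, 0, 0.09, 38, 0) [  3.  19. -12. 128.  77.   1. -72.] 0.013 4.9
[... 393 characters left out ...]
(0, 0, 0.15, 18, 0) [-28.  14.  29. 119. -30.  28.  36.] 0.017 6.0
(0.03, 0, 0.15, 22, -25) [-72.  30.  63. 116.  -3.  27.   3.] 0.0 0.0
(0.03, 0, 0.14, 40, -25) [-78.  28.  67. 133. -28.   1.  27.] 0.015 4.8
(0.03, 0, 0.13, 38, 0) [-22.  13.  19. 131. -78.   8.  82.] 0.01 3.1
(0.06, 0, 0.09, 38, 0) [ -0.  19.  -8. 128. -78.   1.  83.] 0.013 4.8
(0.095, 0, 0.056, 38, 0) [ -1.  25.  -7. 123. -78.   1.  84.] 0.017 6.4
(0.095, 0, 0.036, 38, 0) [ -1.  27.  -7. 123. -78.   1.  84.] 0.021 7.7
(0.04, 0, 0.036, 36, 0) [  1.  23.  -9. 128. -78.   1.  85.] 0.024 7.4
(0, 0, 0.036, 30, 0) [ -1.  22.  -7. 132. -78.   1.  84.] 0.011 3.3
(-0.03, 0, 0.036, 20, 0) [-26.  23.  26. 129. -51.  16.  57.] 0.0 0.1
```

```bash
cat > search.py <<'E'
from sim import *
import sys
from multiprocessing import Pool
j0=env.state()["joints"]
def ev(seed):
    g=np.random.default_rng(seed)
    w1=(g.uniform(-.03,.03),0,.16,g.uniform(12,26),g.uniform(-35,0),g.uniform(-25,25))
    w2=(g.uniform(-.02,.04),0,.14,g.uniform(28,40),w1[4]*g.uniform(.5,1.2),w1[5]*g.uniform(0,1.2))
    ws=[(w1,7),(w2,6),((.03,0,.13,37,0),6),((.06,0,.09,37,0),4),((.095,0,.058,37,0),4)]
    j=j0;mx=0;lag=0
    for w,n in ws:
        o=run(j,rowsto(j,w,n)); j=o[-1]; mx=max(mx,np.abs(np.array(o)[:,2]).max())
    p,R=fk(j);p1,R1=tgt(*ws[-1][0])
    e=np.linalg.norm(p-p1)+np.radians(2*np.degrees(Ro.from_matrix(R.T@R1).magnitude()))/10
    return e*1000+max(0,mx-40)*.5,mx,e*1000,ws,j
if __name__=="__main__":
    with Pool() as P: r=P.map(ev,range(160))
    r.sort(key=lambda t:t[0])
    for x in r[:6]: print([round(float(v),1) for v in x[:3]],[tuple(round(float(v),2) for v in w[0]) for w in x[3][:2]],x[4].round(0))
E
nproc; time timeout 550 python3 search.py
```

```text
4
[17.1, 67.0, 3.7] [(-0.03, 0.0, 0.16, 24.21, -26.5, 7.55), (0.01, 0.0, 0.14, 37.46, -29.59, 8.15)] [  23.   32.  -42.  128.  119.   21. -111.]
[18.2, 72.0, 2.2] [(-0.01, 0.0, 0.16, 14.79, -31.9, 7.66), (0.01, 0.0, 0.14, 39.85, -34.97, 7.69)] [  24.   33.  -45.  128.  119.   23. -109.]
[32.0, 26.5, 32.0] [(-0.01, 0.0, 0.16, 15.27, -3.57, 19.63), (0.03, 0.0, 0.14, 37.51, -4.05, 8.42)] [ -2.  25.  -7. 123. -78.   1.  84.]
[32.0, 29.8, 32.0] [(-0.02, 0.0, 0.16, 23.27, -8.92, 19.12), (0.03, 0.0, 0.14, 35.32, -7.82, 21.58)] [ -2.  25.  -7. 123. -78.   1.  84.]
[32.0, 28.6, 32.0] [(0.01, 0.0, 0.16, 12.24, -0.67, 11.23), (0.01, 0.0, 0.14, 30.83, -0.62, 4.84)] [ -2.  25.  -7. 123. -78.   1.  84.]
[32.0, 37.1, 32.0] [(0.02, 0.0, 0.16, 17.05, -10.4, 18.01), (0.02, 0.0, 0.14, 34.58, -10.75, 15.48)] [ -2.  25.  -7. 123. -78.   1.  84.]
real	2m27.536s
user	9m30.294s
sys	0m0.568s
```

```bash
sed -e 's/w1=.*/w1=(g.uniform(-.08,.0),g.uniform(-.2,.1),.17,g.uniform(0,26),g.uniform(-30,30),g.uniform(-30,30))/' -e 's/w2=.*/w2=(g.uniform(-.04,.03),g.uniform(-.1,.1),.15,g.uniform(15,38),g.uniform(-30,30),g.uniform(-30,30))/' -e 's/range(160)/range(1000,1420)/' search.py > search2.py; time timeout 570 python3 search2.py
```

```text
[6.9, 53.8, 0.0] [(-0.02, 0.07, 0.17, 24.91, -14.74, 8.85), (0.02, -0.07, 0.15, 34.41, -26.55, 9.14)] [  24.   33.  -44.  128.  121.   23. -112.]
[18.8, 64.5, 6.5] [(-0.07, 0.0, 0.17, 7.48, 7.09, 5.56), (0.01, -0.01, 0.15, 36.93, -23.51, -3.95)] [  24.   32.  -44.  127.  116.   21. -107.]
[20.1, 66.7, 6.8] [(-0.01, 0.09, 0.17, 19.08, 26.88, -11.79), (-0.0, -0.06, 0.15, 33.12, -23.98, -20.97)] [  24.   32.  -45.  127.  115.   22. -106.]
[22.9, 56.0, 14.9] [(-0.08, -0.04, 0.17, 14.72, 9.43, 4.4), (-0.02, 0.08, 0.15, 31.79, -28.6, -28.87)] [  22.   31.  -41.  126.  109.   18. -100.]
[27.5, 56.3, 19.4] [(-0.08, 0.04, 0.17, 12.51, 13.93, -6.1), (-0.03, 0.07, 0.15, 37.15, -10.26, -11.88)] [  16.   29.  -32.  125.  109.   13. -102.]
[30.3, 58.3, 21.1] [(-0.04, -0.02, 0.17, 17.32, 14.58, -8.19), (-0.03, 0.05, 0.15, 32.61, -23.29, -22.43)] [ 17.  29. -33. 125. 106.  13. -99.]
real	6m36.557s
user	25m18.644s
sys	0m0.632s
```

```bash
cat > w.py <<'E'
from sim import *
import sys,ast
# usage: w.py "[(wp..),n]" ... prints rows for first, sim for all
ws=[ast.literal_eval(a) for a in sys.argv[1:]]
s,p,R,tip,Rb=now(); j=s["joints"]
print("t",s["time"],"tip",tip.round(4),"tilt",np.degrees(np.arcsin(Rb[0,2])).round(1),"roll",np.degrees(np.arcsin(Rb[1,2])).round(1),"yaw",np.degrees(np.arctan2(-Rb[0,0],Rb[1,0])).round(1),"J",j.round(1),"F",s["force"].round(1),"g",round(s["grip_width"],4))
for k,(w,n) in enumerate(ws):
    r=rowsto(j,w,n)
    if k==0:
        print("shift cum",(np.sum([x[1] for x in r],0)).round(3))
        for t,q in r: print([float(v) for v in t.round(3)],[float(v) for v in q.round(3)])
    o=run(j,r); j=o[-1]; p,R=fk(j);p1,R1=tgt(*w); print(w,j.round(0),"maxj3",np.abs(np.array(o)[:,2]).max().round(0),np.linalg.norm(p-p1).round(3),np.degrees(Ro.from_matrix(R.T@R1).magnitude()).round(1))
E
python3 w.py "((-.02,.07,.17,25,-15,9),7)" "((.0,-.07,.15,34,-27,9),6)" "((.03,0,.13,37,0),6)" "((.06,0,.09,37,0),4)" "((.095,0,.058,37,0),4)"
```

```text
t 5.5 tip [ 0.0134 -0.0073  0.1219] tilt 34.6 roll 0.4 yaw -0.3 J [  8.5  13.9 -15.5 132.  -76.7   0.8  83.1] F [-0.1  0.3 -3.2] g 0.0151
shift cum [ 0.096  0.029 -0.062]
[0.027, -0.022, -0.039] [0.015, 0.003, -0.008]
[0.027, -0.022, -0.039] [0.014, 0.003, -0.008]
[0.027, -0.022, -0.039] [0.014, 0.004, -0.009]
[0.027, -0.022, -0.039] [0.014, 0.004, -0.009]
[0.027, -0.022, -0.039] [0.013, 0.004, -0.009]
[0.027, -0.022, -0.039] [0.013, 0.005, -0.01]
[0.027, -0.022, -0.039] [0.013, 0.005, -0.01]
(-0.02, 0.07, 0.17, 25, -15, 9) [-68.  11.  51. 127.   3.  18.   4.] maxj3 51.0 0.018 5.6
(0.0, -0.07, 0.15, 34, -27, 9) [-62.  18.  59. 134.  23.   1.  -3.] maxj3 59.0 0.001 0.3
(0.03, 0, 0.13, 37, 0) [ -1.  13.  -8. 131. -11.   1.  16.] maxj3 59.0 0.005 1.8
(0.06, 0, 0.09, 37, 0) [  0.  20.  -9. 127. -61.   1.  66.] maxj3 9.0 0.011 3.9
(0.095, 0, 0.058, 37, 0) [ -2.  25.  -7. 123. -78.   1.  84.] maxj3 9.0 0.014 5.3
```

Emit:
{"method": "drive_tool", "body": {
  "deltas": [
    [[0.027, -0.022, -0.039], [0.015, 0.003, -0.008], 0],
    [[0.027, -0.022, -0.039], [0.014, 0.003, -0.008], 0],
    [[0.027, -0.022, -0.039], [0.014, 0.004, -0.009], 0],
    [[0.027, -0.022, -0.039], [0.014, 0.004, -0.009], 0],
    [[0.027, -0.022, -0.039], [0.013, 0.004, -0.009], 0],
    [[0.027, -0.022, -0.039], [0.013, 0.005, -0.01], 0],
    [[0.027, -0.022, -0.039], [0.013, 0.005, -0.01], 0]
  ]
}}

```text
time: 6.2
position: [0.4836, 0.107, 0.2737]
orientation: [[-0.318, 0.821, 0.474], [0.934, 0.357, 0.008], [-0.163, 0.445, -0.88]]
force: [-0.2, 0.5, -3.5]
grip_width: 0.0155
```

```bash
cat > search3.py <<'E'
from sim import *
from multiprocessing import Pool
j0=env.state()["joints"]
def ev(seed):
    g=np.random.default_rng(seed)
    w2=(g.uniform(-.03,.015),g.uniform(-.1,.08),.15,g.uniform(25,40),g.uniform(-38,5),g.uniform(-20,20))
    ws=[(w2,6),((.0,0,.14,37,w2[4]*g.uniform(0,.8)),5),((.03,0,.13,37,0),5),((.095,0,.058,37,0),7)]
    j=j0;mx=0
    for w,n in ws:
        o=run(j,rowsto(j,w,n)); j=o[-1]; mx=max(mx,np.abs(np.array(o)[:,2]).max())
    p,R=fk(j);p1,R1=tgt(*ws[-1][0])
    e=np.linalg.norm(p-p1)+np.radians(2*np.degrees(Ro.from_matrix(R.T@R1).magnitude()))/10
    return e*1000+max(0,mx-60)*.5,mx,e*1000,ws,j
if __name__=="__main__":
    with Pool() as P: r=P.map(ev,range(300))
    r.sort(key=lambda t:t[0]); print(j0.round(1))
    for x in r[:8]: print([round(float(v),1) for v in x[:3]],[tuple(round(float(v),2) for v in w[0]) for w in x[3][:2]],x[4].round(0))
    print(sum(x[2]<10 for x in r))
E
timeout 570 python3 search3.py
```

```text
[-68.6  16.   61.2 126.1 -27.1  19.7  32.7]
[32.1, 61.2, 31.5] [(0.01, 0.04, 0.15, 33.93, -12.43, 9.74), (0.0, 0.0, 0.14, 37.0, -9.8)] [ -2.  25.  -7. 123. -78.   1.  84.]
[32.1, 61.2, 31.5] [(0.01, 0.03, 0.15, 30.27, -12.38, 6.8), (0.0, 0.0, 0.14, 37.0, -9.6)] [ -2.  25.  -7. 123. -78.   1.  84.]
[32.1, 61.2, 31.5] [(0.01, 0.02, 0.15, 28.11, -14.45, 17.06), (0.0, 0.0, 0.14, 37.0, -9.13)] [ -2.  25.  -7. 123. -78.   1.  84.]
[32.1, 61.2, 31.5] [(-0.0, -0.05, 0.15, 37.36, -13.03, 3.74), (0.0, 0.0, 0.14, 37.0, -8.27)] [ -2.  25.  -7. 123. -78.   1.  84.]
[32.1, 61.2, 31.5] [(0.01, -0.01, 0.15, 38.7, -12.62, 15.05), (0.0, 0.0, 0.14, 37.0, -7.21)] [ -2.  25.  -7. 123. -78.   1.  84.]
[32.1, 61.2, 31.5] [(-0.0, -0.0, 0.15, 36.08, -9.17, -4.55), (0.0, 0.0, 0.14, 37.0, -6.93)] [ -2.  25.  -7. 123. -78.   1.  84.]
[32.1, 61.2, 31.5] [(-0.01, -0.09, 0.15, 39.86, -9.89, 3.55), (0.0, 0.0, 0.14, 37.0, -7.03)] [ -2.  25.  -7. 123. -78.   1.  84.]
[32.1, 61.2, 31.5] [(0.01, -0.01, 0.15, 36.68, -13.0, 3.89), (0.0, 0.0, 0.14, 37.0, -6.87)] [ -2.  25.  -7. 123. -78.   1.  84.]
0
```

```bash
cat > search4.py <<'E'
from sim import *
from multiprocessing import Pool
j0=env.state()["joints"]
def ev(seed):
    g=np.random.default_rng(seed)
    rw=lambda: (g.uniform(-.15,-.02),g.uniform(-.35,.15),g.uniform(.16,.22),g.uniform(-15,28),g.uniform(-25,25),g.uniform(-40,40))
    ws=[(rw(),8),(rw(),8),((-.01,0,.15,22,g.uniform(-20,20),0),8)]
    j=j0;mx=0
    for w,n in ws:
        o=run(j,rowsto(j,w,n)); j=o[-1]; mx=max(mx,np.abs(np.array(o)[:,2]).max())
    return j[2],mx,ws,j
if __name__=="__main__":
    with Pool() as P: r=P.map(ev,range(400))
    r.sort(key=lambda t:t[0]); print(j0.round(1))
    for x in r[:8]: print([round(float(v),1) for v in x[:2]],[tuple(round(float(v),2) for v in w[0]) for w in x[2]],x[3].round(0))
E
timeout 570 python3 search4.py
```

```text
[-68.6  16.   61.2 126.1 -27.1  19.7  32.7]
[15.7, 61.6] [(-0.11, -0.15, 0.2, -3.42, -4.76, 23.28), (-0.06, -0.31, 0.21, -14.61, 22.27, 9.7), (-0.01, 0.0, 0.15, 22.0, 10.5, 0.0)] [ -9.  14.  16. 116. -34.  37.  42.]
[18.3, 61.9] [(-0.03, 0.04, 0.21, 9.56, -8.93, 30.81), (-0.02, -0.34, 0.16, -9.5, 17.69, -33.42), (-0.01, 0.0, 0.15, 22.0, -18.55, 0.0)] [-36.  13.  18. 115.  22.  36. -17.]
[27.1, 75.5] [(-0.03, 0.12, 0.22, -9.48, 11.72, -28.65), (-0.11, 0.09, 0.18, 26.03, -3.33, -39.58), (-0.01, 0.0, 0.15, 22.0, 3.69, 0.0)] [-27.  12.  27. 119. -23.  31.  27.]
[27.3, 75.5] [(-0.09, -0.2, 0.18, 27.36, -14.01, -37.44), (-0.04, -0.26, 0.21, 16.1, -21.04, -31.71), (-0.01, 0.0, 0.15, 22.0, -1.88, 0.0)] [-31.  12.  27. 119. -14.  29.  18.]
[29.5, 75.5] [(-0.08, -0.2, 0.19, 18.82, -16.33, -28.81), (-0.02, -0.03, 0.17, 17.14, 15.92, 39.72), (-0.01, 0.0, 0.15, 22.0, 3.67, 0.0)] [-27.  13.  29. 118. -28.  32.  34.]
[29.7, 75.5] [(-0.13, 0.11, 0.2, -1.82, -1.24, -10.42), (-0.1, -0.07, 0.17, 21.52, -24.28, -8.55), (-0.01, 0.0, 0.15, 22.0, 8.77, 0.0)] [-22.  14.  30. 117. -38.  37.  45.]
[30.8, 61.2] [(-0.06, -0.03, 0.17, -12.9, 22.9, 18.5), (-0.1, -0.31, 0.22, -13.4, 17.65, -9.26), (-0.01, 0.0, 0.15, 22.0, 0.22, 0.0)] [-32.  13.  31. 119. -21.  30.  26.]
[31.3, 61.2] [(-0.06, -0.16, 0.16, 15.95, 6.72, 0.48), (-0.14, -0.26, 0.22, -14.5, 23.45, -33.97), (-0.01, 0.0, 0.15, 22.0, 3.45, 0.0)] [-29.  13.  31. 118. -29.  32.  34.]
```

```bash
cat > beam.py <<'E'
from sim import *
from multiprocessing import Pool
import sys
def cost(j): return abs(j[2]+40)+.5*max(0,90-j[4])
def ev(a):
    seed,j0=a; g=np.random.default_rng(seed)
    w=(g.uniform(-.08,.01),g.uniform(-.25,.1),g.uniform(.15,.2),g.uniform(-5,40),g.uniform(-30,30),g.uniform(-30,30))
    n=int(g.integers(5,9)); 
    try: o=run(j0,rowsto(j0,w,n))
    except Exception: return 1e9,None,None,None
    mx=np.abs(np.array(o)[:,2]).max()
    return cost(o[-1])+max(0,mx-72)*5,(w,n),o[-1],seed
if __name__=="__main__":
    j0=env.state()["joints"]; beam=[(0,[],j0)]; seed=int(sys.argv[1])
    with Pool() as P:
      for depth in range(int(sys.argv[2])):
        jobs=[];idx=[]
        for bi,b in enumerate(beam):
            for k in range(int(sys.argv[3])//len(beam)): seed+=1; jobs.append((seed,b[2])); idx.append(bi)
        r=P.map(ev,jobs,chunksize=4)
        c=[(x[0],beam[i][1]+[x[1]],x[2]) for x,i in zip(r,idx) if x[2] is not None]+(beam if depth else [])
        c.sort(key=lambda t:t[0]); beam=c[:5]
        for b in beam[:3]: print(depth,round(b[0],1),b[2].round(0))
    for b in beam[:3]: print(b[0].round(1),[(tuple(round(float(v),3) for v in w),n) for w,n in b[1]],b[2].round(0))
E
time timeout 575 python3 beam.py 0 4 160
```

```text
0 137.0 [-23.   5.  29. 133. -46.   8.  82.]
0 139.5 [-14.  11.  18. 129. -72.  25. 107.]
0 140.1 [-16.   3.  35. 131. -40.  19.  92.]
1 83.9 [ 33.  32. -11.  82. -19.  71.  50.]
1 87.8 [ 19.  32.  -8.  88. -21.  71.  42.]
1 115.3 [-15.  26.  18.  88. -25.  71.  39.]
2 55.7 [  2.  -0. -21. 125.  16.  30.   4.]
2 58.4 [ -3.  -3. -18. 131.  17.  20.  -8.]
2 74.9 [ 14.  15. -13. 103.  -7.  55.  38.]
3 26.6 [-10.   7. -33. 126.  50.  42. -77.]
3 33.9 [ -25.    8.  -17.  134.   68.   34. -103.]
3 40.1 [-14.   9. -20. 124.  49.  31. -63.]
26.6 [((-0.019, -0.099, 0.176, 39.031, -19.203, 14.795), 5), ((-0.016, -0.191, 0.185, 5.404, 26.541, 10.37), 5), ((-0.054, 0.066, 0.196, 33.546, -18.534, 4.982), 7), ((-0.061, 0.074, 0.172, 28.58, -12.394, -14.566), 6)] [-10.   7. -33. 126.  50.  42. -77.]
33.9 [((-0.019, -0.099, 0.176, 39.031, -19.203, 14.795), 5), ((-0.016, -0.191, 0.185, 5.404, 26.541, 10.37), 5), ((-0.054, 0.066, 0.196, 33.546, -18.534, 4.982), 7), ((-0.036, 0.067, 0.155, 38.142, -5.932, -21.414), 8)] [ -25.    8.  -17.  134.   68.   34. -103.]
40.1 [((-0.019, -0.099, 0.176, 39.031, -19.203, 14.795), 5), ((-0.016, -0.191, 0.185, 5.404, 26.541, 10.37), 5), ((-0.054, 0.066, 0.196, 33.546, -18.534, 4.982), 7), ((-0.005, 0.076, 0.175, 30.62, -9.258, -5.807), 5)] [-14.   9. -20. 124.  49.  31. -63.]
real	2m38.758s
user	10m1.777s
sys	0m0.581s
```

```bash
python3 w.py "((-.02,-.1,.18,39,-19,15),5)" "((-.016,-.19,.185,5,26,10),5)" "((-.054,.066,.196,33,-18,5),7)" "((-.06,.07,.17,28,-12,-14),6)"  "((.0,.0,.15,37,0),6)" "((.05,.0,.1,37,0),5)" "((.095,.0,.058,37,0),5)"
```

```text
t 6.2 tip [-0.0051  0.0462  0.1496] tilt 27.7 roll -5.5 yaw 6.3 J [-68.6  16.   61.2 126.1 -27.1  19.7  32.7] F [-0.2  0.5 -3.5] g 0.0155
shift cum [-0.138 -0.059 -0.018]
[-0.033, -0.011, -0.044] [-0.028, -0.01, -0.003]
[-0.033, -0.011, -0.044] [-0.028, -0.011, -0.004]
[-0.033, -0.011, -0.044] [-0.028, -0.012, -0.004]
[-0.033, -0.011, -0.044] [-0.027, -0.013, -0.004]
[-0.033, -0.011, -0.044] [-0.027, -0.014, -0.004]
(-0.02, -0.1, 0.18, 39, -19, 15) [-23.   5.  30. 132. -45.  10.  82.] maxj3 61.0 0.007 1.7
(-0.016, -0.19, 0.185, 5, 26, 10) [ 32.  32. -11.  81. -19.  73.  49.] maxj3 30.0 0.014 7.3
(-0.054, 0.066, 0.196, 33, -18, 5) [ -3.  -2. -18. 130.  18.  21.  -8.] maxj3 18.0 0.031 10.2
(-0.06, 0.07, 0.17, 28, -12, -14) [-15.   7. -27. 126.  49.  41. -75.] maxj3 33.0 0.007 2.0
(0.0, 0.0, 0.15, 37, 0) [ 16.  10. -25. 134.  72.   1. -66.] maxj3 27.0 0.0 0.1
(0.05, 0.0, 0.1, 37, 0) [  26.   23.  -43.  131.  110.   15. -103.] maxj3 43.0 0.002 0.9
(0.095, 0.0, 0.058, 37, 0) [  25.   34.  -47.  128.  119.   25. -109.] maxj3 47.0 0.0 0.0
```

Whole chain works in my kinematic model. I'll run it stage by stage.

Emit:
{"method": "drive_tool", "body": {
  "deltas": [
    [[-0.033, -0.011, -0.044], [-0.028, -0.01, -0.003], 0],
    [[-0.033, -0.011, -0.044], [-0.028, -0.011, -0.004], 0],
    [[-0.033, -0.011, -0.044], [-0.028, -0.012, -0.004], 0],
    [[-0.033, -0.011, -0.044], [-0.027, -0.013, -0.004], 0],
    [[-0.033, -0.011, -0.044], [-0.027, -0.014, -0.004], 0]
  ]
}}

```text
time: 6.7
position: [0.4813, -0.0143, 0.2843]
orientation: [[-0.433, 0.684, 0.587], [0.858, 0.513, 0.036], [-0.277, 0.519, -0.809]]
force: [0.6, 0.2, -3.1]
grip_width: 0.0151
```

```bash
python3 w.py "((-.016,-.19,.185,5,26,10),5)" "((-.054,.066,.196,33,-18,5),7)" "((-.06,.07,.17,28,-12,-14),6)"  "((.0,.0,.15,37,0),6)" "((.05,.0,.1,37,0),5)" "((.095,.0,.058,37,0),5)"
```

```text
t 6.7 tip [-0.0172 -0.0713  0.1703] tilt 35.5 roll -5.3 yaw 14.3 J [-21.8   6.3  25.1 132.6 -47.    8.3  78.6] F [ 0.6  0.2 -3.1] g 0.0151
shift cum [-0.202  0.026 -0.019]
[0.075, 0.132, 0.064] [-0.041, 0.0, 0.008]
[0.075, 0.132, 0.064] [-0.042, 0.003, 0.002]
[0.075, 0.132, 0.064] [-0.041, 0.006, -0.004]
[0.075, 0.132, 0.064] [-0.04, 0.008, -0.01]
[0.075, 0.132, 0.064] [-0.038, 0.009, -0.015]
(-0.016, -0.19, 0.185, 5, 26, 10) [ 34.  32. -13.  82. -18.  71.  48.] maxj3 25.0 0.017 7.8
(-0.054, 0.066, 0.196, 33, -18, 5) [ -1.  -2. -20. 130.  18.  21.  -9.] maxj3 20.0 0.031 10.0
(-0.06, 0.07, 0.17, 28, -12, -14) [-13.   7. -29. 126.  50.  41. -76.] maxj3 34.0 0.007 1.9
(0.0, 0.0, 0.15, 37, 0) [ 16.  10. -25. 134.  73.   1. -67.] maxj3 29.0 0.0 0.1
(0.05, 0.0, 0.1, 37, 0) [  26.   23.  -43.  131.  111.   15. -104.] maxj3 43.0 0.002 0.9
(0.095, 0.0, 0.058, 37, 0) [  25.   34.  -47.  128.  119.   24. -110.] maxj3 47.0 0.0 0.0
```

Emit:
{"method": "drive_tool", "body": {
  "deltas": [
    [[0.075, 0.132, 0.064], [-0.041, 0, 0.008], 0],
    [[0.075, 0.132, 0.064], [-0.042, 0.003, 0.002], 0],
    [[0.075, 0.132, 0.064], [-0.041, 0.006, -0.004], 0],
    [[0.075, 0.132, 0.064], [-0.04, 0.008, -0.01], 0],
    [[0.075, 0.132, 0.064], [-0.038, 0.009, -0.015], 0]
  ]
}}

```text
time: 7.2
position: [0.5705, -0.1389, 0.3184]
orientation: [[-0.434, 0.882, 0.182], [0.874, 0.362, 0.325], [0.221, 0.3, -0.928]]
force: [2.3, -0.6, -2.6]
grip_width: 0.015
```

```bash
python3 w.py  "((-.054,.066,.196,33,-18,5),7)" "((-.06,.07,.17,28,-12,-14),6)"  "((.0,.0,.15,37,0),6)" "((.05,.0,.1,37,0),5)" "((.095,.0,.058,37,0),5)"
```

```text
t 7.2 tip [-0.004  -0.1601  0.1876] tilt 14.4 roll 16.1 yaw 13.9 J [ -0.1  27.9  35.6  91.3 -40.   71.8  72. ] F [ 2.3 -0.6 -2.6] g 0.015
shift cum [ 0.303 -0.03  -0.009]
[-0.032, -0.079, -0.012] [0.043, -0.006, 0.009]
[-0.032, -0.079, -0.012] [0.043, -0.005, 0.006]
[-0.032, -0.079, -0.012] [0.044, -0.005, 0.002]
[-0.032, -0.079, -0.012] [0.044, -0.005, -0.001]
[-0.032, -0.079, -0.012] [0.044, -0.004, -0.005]
[-0.032, -0.079, -0.012] [0.043, -0.003, -0.008]
[-0.032, -0.079, -0.012] [0.042, -0.002, -0.012]
(-0.054, 0.066, 0.196, 33, -18, 5) [-69.   4.  53. 133.   5.  13.   6.] maxj3 53.0 0.041 10.5
(-0.06, 0.07, 0.17, 28, -12, -14) [-98.  18.  76. 128.  14.  24. -37.] maxj3 76.0 0.001 0.2
(0.0, 0.0, 0.15, 37, 0) [-43.   7.  34. 135. -12.   2.  13.] maxj3 76.0 0.02 4.9
(0.05, 0.0, 0.1, 37, 0) [ -2.  18.  -6. 129. -71.   1.  76.] maxj3 34.0 0.01 3.4
(0.095, 0.0, 0.058, 37, 0) [ -2.  25.  -7. 123. -78.   1.  83.] maxj3 7.0 0.013 5.3
```

Run:
```python
from sim import *
j0=env.state()["joints"]
for v in [(.0,.15),(.03,.12),(.06,.085),(.088,.055),(.088,.034),(.06,.034),(.03,.034),(0,.034),(-.03,.034)]:
  for th in (33,32,31,30,29,28,27,26,24,22):
    ok=[]
    for st in (np.array([-5,26,-4,118,-3,7,7.]),np.array([-19,27,16,119,-50,12,55.]),np.array([-10,27,5,119,-30,10,35.]),np.array([-30,27,30,119,-50,12,55.])):
      r=ik(*target(v[0],0,v[1],th),st,w=3e-4,marg=1.2)
      if r[1]<5e-4 and r[2]<.2: ok.append(r[0].round(0))
    if ok: print(v,th,ok[0],ok[-1]); break
```

```text
(0.0, 0.15) 33 [  5.   9. -12. 130.  -8.   8.  13.] [-30.  10.  29. 130. -51.  13.  57.]
(0.03, 0.12) 33 [  2.  15. -10. 129.  -4.   4.   9.] [-16.  15.  12. 129. -64.   8.  69.]
(0.06, 0.085) 32 [ -4.  21.  -3. 126. -57.   2.  62.] [ -4.  21.  -3. 126. -57.   2.  62.]
(0.088, 0.055) 31 [ -6.  26.  -2. 123. -77.   2.  81.] [ -6.  26.  -2. 123. -77.   2.  81.]
(0.088, 0.034) 29 [ -7.  28.  -1. 122. -59.   2.  64.] [ -7.  28.  -1. 122. -60.   2.  64.]
(0.06, 0.034) 32 [ 30.  37. -55. 129. 105.  29. -96.] [ 30.  37. -55. 129. 105.  29. -96.]
(0.03, 0.034) 33 [  36.   40.  -65.  134.  109.   37. -100.] [  36.   40.  -65.  134.  109.   37. -100.]
(0, 0.034) 32 [  38.   38.  -67.  137.  109.   37. -101.] [  38.   38.  -67.  137.  109.   37. -101.]
(-0.03, 0.034) 29 [ 38.  34. -65. 138. 103.  32. -97.] [ 38.  34. -65. 138. 103.  32. -97.]
```

```bash
python3 w.py  "((-.03,0,.16,15,0,0),7)" "((.03,0,.12,27,0),5)" "((.06,.0,.085,30,0),3)" "((.084,0,.058,30,0),3)" "((.084,.0,.04,29,0),2)" "((.06,.0,.036,27,0),3)" "((.03,.0,.036,24,0),3)" "((.0,.0,.036,20,0),3)"
```

```text
t 7.2 tip [-0.004  -0.1601  0.1876] tilt 14.4 roll 16.1 yaw 13.9 J [ -0.1  27.9  35.6  91.3 -40.   71.8  72. ] F [ 2.3 -0.6 -2.6] g 0.015
shift cum [ 0.195 -0.014  0.046]
[0.003, -0.04, 0.024] [0.027, -0.0, 0.01]
[0.003, -0.04, 0.024] [0.027, -0.001, 0.009]
[0.003, -0.04, 0.024] [0.028, -0.001, 0.008]
[0.003, -0.04, 0.024] [0.028, -0.002, 0.007]
[0.003, -0.04, 0.024] [0.028, -0.003, 0.005]
[0.003, -0.04, 0.024] [0.028, -0.003, 0.004]
[0.003, -0.04, 0.024] [0.028, -0.004, 0.003]
(-0.03, 0, 0.16, 15, 0, 0) [-43.  16.  46. 113. -22.  43.  27.] maxj3 46.0 0.0 0.0
(0.03, 0, 0.12, 27, 0) [-31.  17.  31. 122. -41.  20.  46.] maxj3 46.0 0.0 0.0
(0.06, 0.0, 0.085, 30, 0) [-15.  21.  11. 124. -55.   9.  59.] maxj3 31.0 0.0 0.0
(0.084, 0, 0.058, 30, 0) [ -9.  25.   2. 122. -58.   4.  62.] maxj3 11.0 0.0 0.0
(0.084, 0.0, 0.04, 29, 0) [ -8.  27.   0. 122. -58.   3.  62.] maxj3 2.0 0.0 0.0
(0.06, 0.0, 0.036, 27, 0) [-11.  26.   5. 124. -57.   6.  61.] maxj3 5.0 0.0 0.0
(0.03, 0.0, 0.036, 24, 0) [-18.  25.  14. 125. -52.  11.  57.] maxj3 14.0 0.0 0.0
(0.0, 0.0, 0.036, 20, 0) [-25.  25.  24. 124. -46.  18.  50.] maxj3 24.0 0.0 0.0
```

Emit:
{"method": "drive_tool", "body": {
  "deltas": [
    [[0.003, -0.04, 0.024], [0.027, 0, 0.01], 0],
    [[0.003, -0.04, 0.024], [0.027, -0.001, 0.009], 0],
    [[0.003, -0.04, 0.024], [0.028, -0.001, 0.008], 0],
    [[0.003, -0.04, 0.024], [0.028, -0.002, 0.007], 0],
    [[0.003, -0.04, 0.024], [0.028, -0.003, 0.005], 0],
    [[0.003, -0.04, 0.024], [0.028, -0.003, 0.004], 0],
    [[0.003, -0.04, 0.024], [0.028, -0.004, 0.003], 0]
  ]
}}

```text
time: 7.9
position: [0.5, 0.05, 0.2954]
orientation: [[-0.216, 0.941, 0.262], [0.976, 0.209, 0.054], [-0.003, 0.267, -0.964]]
force: [0.5, -0.3, -3.0]
grip_width: 0.0151
```

```bash
python3 w.py "((.03,0,.12,27,0),5)" "((.06,.0,.085,30,0),3)" "((.084,0,.058,30,0),3)" "((.084,.0,.04,29,0),2)"
```

```text
t 7.9 tip [-2.920e-02 -1.000e-04  1.596e-01] tilt 15.5 roll -0.2 yaw -0.1 J [-43.5  15.6  46.3 113.2 -21.6  42.4  27. ] F [ 0.5 -0.3 -3. ] g 0.0151
shift cum [-0.001  0.014  0.058]
[-0.04, 0.001, 0.0] [-0.0, 0.004, 0.011]
[-0.04, 0.001, 0.0] [-0.0, 0.003, 0.012]
[-0.04, 0.001, 0.0] [-0.0, 0.003, 0.012]
[-0.04, 0.001, 0.0] [-0.0, 0.002, 0.012]
[-0.04, 0.001, 0.0] [-0.0, 0.002, 0.012]
(0.03, 0, 0.12, 27, 0) [-31.  17.  31. 122. -41.  20.  45.] maxj3 46.0 0.0 0.0
(0.06, 0.0, 0.085, 30, 0) [-15.  21.  11. 124. -55.   9.  59.] maxj3 31.0 0.0 0.0
(0.084, 0, 0.058, 30, 0) [ -9.  25.   2. 122. -57.   4.  62.] maxj3 11.0 0.0 0.0
(0.084, 0.0, 0.04, 29, 0) [ -8.  27.   0. 122. -58.   3.  62.] maxj3 2.0 0.0 0.0
```

Tracks the model exactly.

Emit:
{"method": "drive_tool", "body": {
  "deltas": [
    [[-0.04, 0, 0], [0, 0.004, 0.011], 0],
    [[-0.04, 0, 0], [0, 0.003, 0.012], 0],
    [[-0.04, 0, 0], [0, 0.003, 0.012], 0],
    [[-0.04, 0, 0], [0, 0.002, 0.012], 0],
    [[-0.04, 0, 0], [0, 0.002, 0.012], 0]
  ]
}}

```text
time: 8.4
position: [0.5332, 0.057, 0.2441]
orientation: [[-0.219, 0.87, 0.443], [0.976, 0.196, 0.097], [-0.002, 0.453, -0.891]]
force: [0.3, 0.5, -3.0]
grip_width: 0.015
```

```bash
python3 w.py "((.06,.0,.085,30,0),3)" "((.084,0,.058,30,0),3)" "((.084,.0,.04,29,0),2)"
python3 - <<'E'
from pl import *
a=snap("side");b=snap("scene");d=snap("wrist","pics/w4.png");pickle.dump((a,b,d,env.state()),open("s4.pkl","wb"))
crop(a["img"],230,100,430,290,4,"pics/s4.png")
E
```

```text
t 8.4 tip [ 3.100e-02 -1.000e-04  1.185e-01] tilt 27.0 roll -0.1 yaw 0.1 J [-31.2  17.7  31.4 122.3 -41.9  20.1  46.3] F [ 0.3  0.5 -3. ] g 0.015
shift cum [-0.     0.003  0.043]
[-0.018, 0.0, 0.001] [-0.0, 0.001, 0.014]
[-0.018, 0.0, 0.001] [-0.0, 0.001, 0.014]
[-0.018, 0.0, 0.001] [-0.0, 0.001, 0.014]
(0.06, 0.0, 0.085, 30, 0) [-16.  21.  11. 124. -56.   9.  60.] maxj3 31.0 0.0 0.0
(0.084, 0, 0.058, 30, 0) [ -9.  25.   3. 122. -59.   4.  63.] maxj3 11.0 0.0 0.0
(0.084, 0.0, 0.04, 29, 0) [ -8.  27.   0. 122. -59.   3.  63.] maxj3 3.0 0.0 0.0
```

View pics/s4.png

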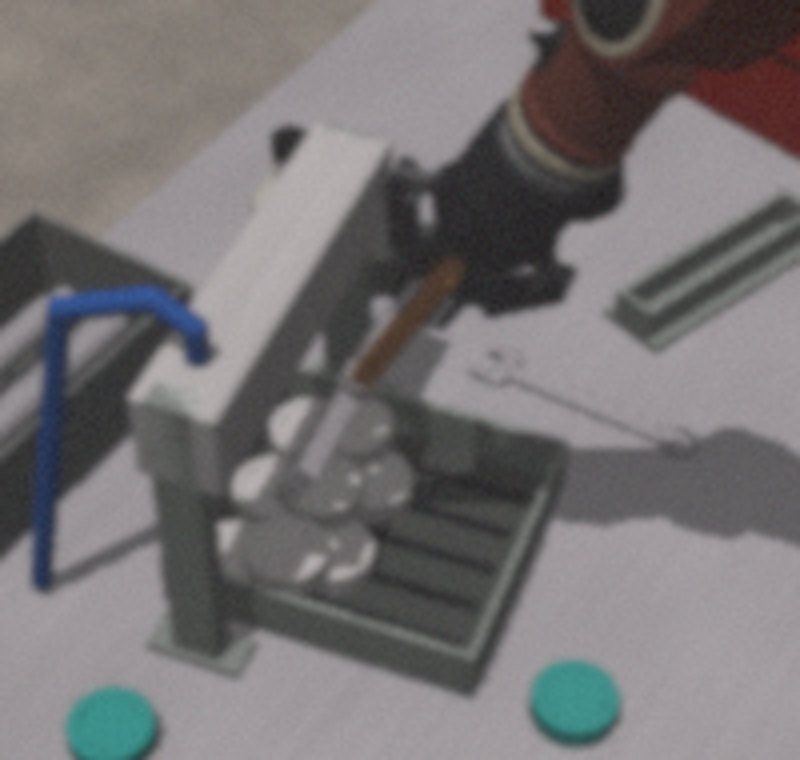

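View pics/w4.png

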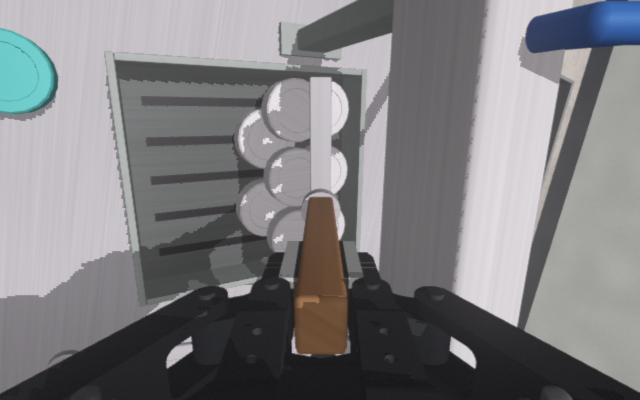

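Emit:
{"method": "drive_tool", "body": {
  "deltas": [
    [[-0.018, 0, 0], [0, 0.001, 0.014], 0],
    [[-0.018, 0, 0], [0, 0.001, 0.014], 0],
    [[-0.018, 0, 0], [0, 0.001, 0.014], 0]
  ]
}}

```text
time: 8.85
position: [0.5563, 0.063, 0.2101]
orientation: [[-0.22, 0.843, 0.491], [0.976, 0.19, 0.11], [-0.001, 0.503, -0.864]]
force: [0.2, 0.2, -2.9]
grip_width: 0.0152
```

```bash
python3 w.py "((.084,0,.06,30,0),4)" "((.084,.0,.04,29,0),2)"
python3 - <<'E'
from pl import *
d=snap("wrist","pics/w5.png")
E
```

```text
t 8.85 tip [0.0618 0.0011 0.0883] tilt 30.2 roll 0.1 yaw 0.2 J [-17.2  21.   13.4 124.  -57.3   9.6  61.4] F [ 0.2  0.2 -2.9] g 0.0152
shift cum [-0.001  0.006  0.036]
[0.001, -0.0, 0.001] [-0.0, 0.001, 0.009]
[0.001, -0.0, 0.001] [-0.0, 0.001, 0.009]
[0.001, -0.0, 0.001] [-0.0, 0.001, 0.009]
[0.001, -0.0, 0.001] [-0.0, 0.001, 0.009]
(0.084, 0, 0.06, 30, 0) [-11.  25.   5. 122. -61.   5.  65.] maxj3 13.0 0.0 0.0
(0.084, 0.0, 0.04, 29, 0) [ -8.  27.   1. 122. -62.   3.  66.] maxj3 5.0 0.0 0.0
```

View pics/w5.png

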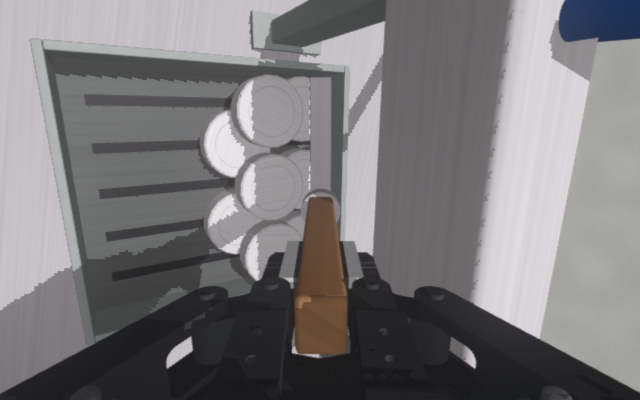

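Run:
```python
from pl import *
d=snap("wrist")
crop(d["img"],190,50,360,290,3,"pics/w5c.png")
for u in [(302,110),(303,187),(239,113),(242,192)]: print(tobed(atz(d,u,.046)).round(4))
```

```text
[0.0646 0.0649 0.046 ]
[ 0.0647 -0.0039  0.046 ]
[0.0082 0.0626 0.046 ]
[ 0.007 -0.002  0.046]
```

View pics/w5c.png

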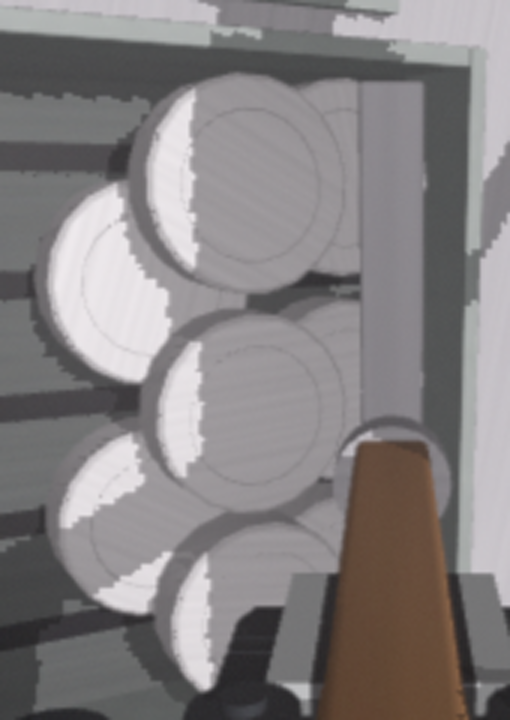

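Emit:
{"method": "drive_tool", "body": {
  "deltas": [
    [[0, 0, 0], [-0.001, 0.001, 0.009], 0],
    [[0, 0, 0], [0, 0.001, 0.009], 0],
    [[0, 0, 0], [0, 0, 0.009], 0],
    [[0, 0, 0], [0, 0, 0.007], 0]
  ]
}}

```text
time: 9.35
position: [0.5749, 0.066, 0.1823]
orientation: [[-0.219, 0.843, 0.491], [0.976, 0.19, 0.11], [-0.0, 0.503, -0.864]]
force: [-0.4, 0.4, -2.5]
grip_width: 0.0152
```

```bash
python3 w.py "((.082,.0,.039,29,0),3)" "((.06,.0,.036,27,0),3)"
python3 - <<'E'
from pl import *
d=snap("wrist","pics/w6.png");a=snap("side")
crop(a["img"],230,100,430,290,4,"pics/s6.png")
E
```

```text
t 9.35 tip [ 0.0806 -0.0001  0.0604] tilt 30.2 roll 0.1 yaw 0.1 J [ -9.3  24.9   2.8 123.  -62.6   4.4  67.1] F [-0.4  0.4 -2.5] g 0.0152
shift cum [ 0.    -0.006  0.019]
[0.007, -0.0, 0.001] [0.0, -0.002, 0.006]
[0.007, -0.0, 0.001] [0.0, -0.002, 0.006]
[0.007, -0.0, 0.001] [0.0, -0.002, 0.006]
(0.082, 0.0, 0.039, 29, 0) [ -8.  27.   0. 123. -63.   3.  68.] maxj3 3.0 0.0 0.0
(0.06, 0.0, 0.036, 27, 0) [-12.  26.   7. 124. -61.   6.  65.] maxj3 7.0 0.0 0.0
```

View pics/w6.png

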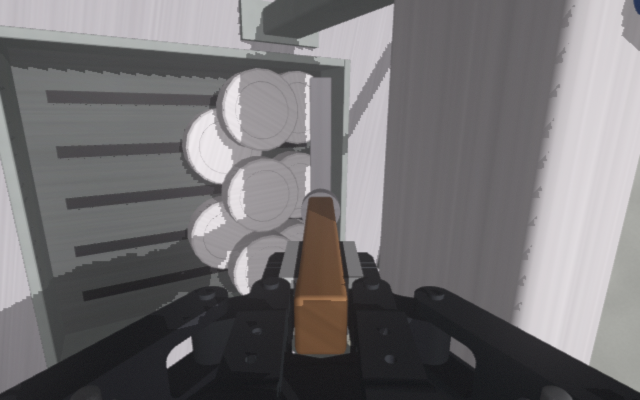

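View pics/s6.png

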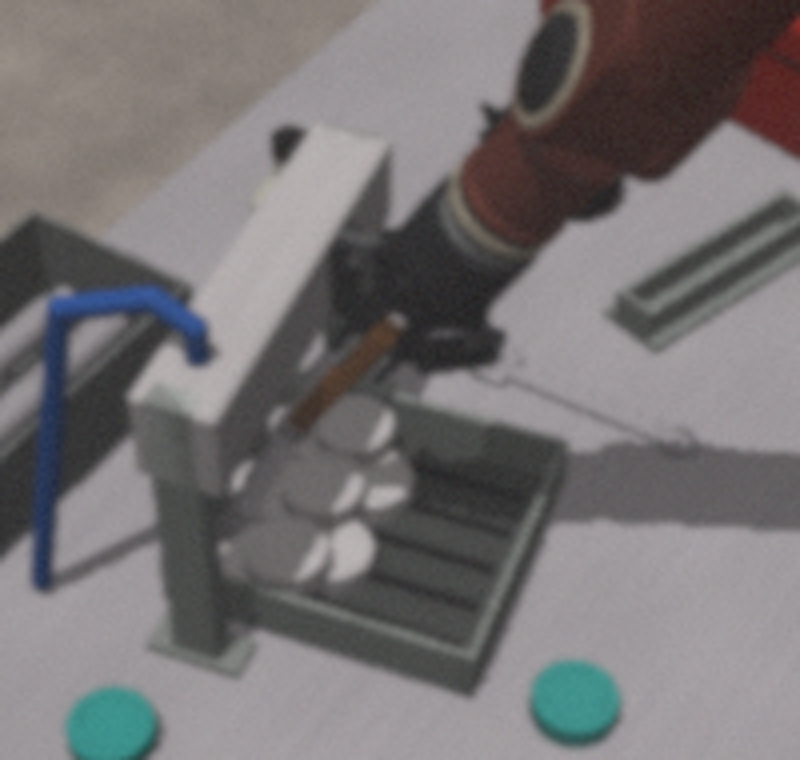

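Emit:
{"method": "drive_tool", "body": {
  "deltas": [
    [[0.006, 0, 0], [0, -0.002, 0.006], 0],
    [[0.007, 0, 0], [0, -0.002, 0.006], 0],
    [[0.007, 0, 0], [0, -0.002, 0.006], 0]
  ]
}}

```text
time: 9.75
position: [0.5777, 0.0674, 0.163]
orientation: [[-0.22, 0.853, 0.473], [0.975, 0.192, 0.107], [0.0, 0.485, -0.875]]
force: [0.2, -1.2, -2.8]
grip_width: 0.0154
```

```bash
python3 w.py "((.05,.0,.036,27,0),4)" "((.02,.0,.035,24,0),3)"
```

```text
t 9.75 tip [0.0811 0.0008 0.0396] tilt 29.0 roll 0.1 yaw 0.2 J [ -7.7  27.1   0.3 122.7 -63.9   3.   68.5] F [ 0.2 -1.2 -2.8] g 0.0154
shift cum [-0.001 -0.024 -0.011]
[0.009, -0.0, 0.001] [-0.0, -0.006, -0.003]
[0.009, -0.0, 0.001] [-0.0, -0.006, -0.003]
[0.009, -0.0, 0.001] [-0.0, -0.006, -0.003]
[0.009, -0.0, 0.001] [-0.0, -0.006, -0.003]
(0.05, 0.0, 0.036, 27, 0) [-11.  26.   5. 125. -63.   5.  67.] maxj3 5.0 0.0 0.0
(0.02, 0.0, 0.035, 24, 0) [-18.  25.  15. 126. -57.  11.  62.] maxj3 15.0 0.0 0.0
```

Emit:
{"method": "drive_tool", "body": {
  "deltas": [
    [[0.009, 0, 0], [0, -0.006, -0.003], 0],
    [[0.009, 0, 0], [0, -0.006, -0.003], 0],
    [[0.009, 0, 0], [0, -0.006, -0.003], 0],
    [[0.009, 0, 0], [0, -0.006, -0.003], 0]
  ]
}}

```text
time: 10.15
position: [0.5526, 0.0614, 0.1639]
orientation: [[-0.22, 0.868, 0.445], [0.976, 0.196, 0.1], [-0.0, 0.456, -0.89]]
force: [4.9, 0.4, 1.0]
grip_width: 0.0151
```

```bash
python3 w.py "((.02,.0,.035,24,0),4)" "((-.01,.0,.034,20,0),3)"
python3 - <<'E'
from pl import *
d=snap("wrist","pics/w7.png")
E
```

```text
t 10.15 tip [0.0513 0.0002 0.0385] tilt 27.1 roll 0.0 yaw 0.2 J [-11.1  25.5   5.3 125.  -62.7   5.5  67.2] F [4.9 0.4 1. ] g 0.0151
shift cum [-0.    -0.022 -0.01 ]
[0.014, -0.0, 0.001] [-0.0, -0.005, -0.003]
[0.014, -0.0, 0.001] [-0.0, -0.005, -0.003]
[0.014, -0.0, 0.001] [-0.0, -0.005, -0.003]
[0.014, -0.0, 0.001] [-0.0, -0.006, -0.002]
(0.02, 0.0, 0.035, 24, 0) [-18.  25.  15. 126. -57.  11.  62.] maxj3 15.0 0.0 0.0
(-0.01, 0.0, 0.034, 20, 0) [-26.  25.  26. 126. -50.  18.  55.] maxj3 26.0 0.0 0.0
```

View pics/w7.png

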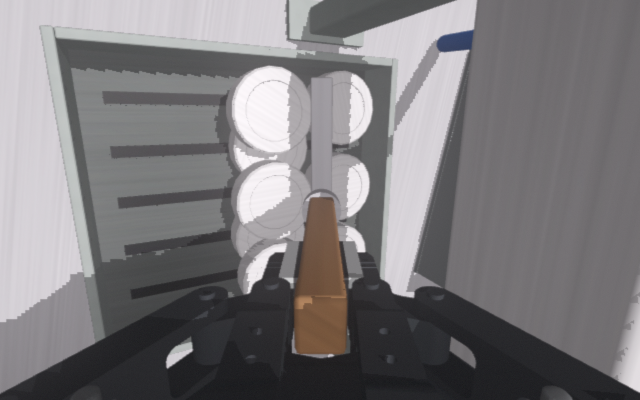

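Emit:
{"method": "drive_tool", "body": {
  "deltas": [
    [[0.014, 0, 0], [0, -0.006, -0.003], 0],
    [[0.014, 0, 0], [0, -0.006, -0.003], 0],
    [[0.014, 0, 0], [0, -0.006, -0.003], 0],
    [[0.014, 0, 0], [0, -0.006, -0.002], 0]
  ]
}}

```text
time: 10.6
position: [0.5305, 0.0554, 0.1657]
orientation: [[-0.218, 0.889, 0.403], [0.976, 0.199, 0.088], [-0.002, 0.413, -0.911]]
force: [5.8, 0.9, 5.0]
grip_width: 0.0154
```

```bash
python3 w.py "((-.01,.0,.035,20,0),4)" "((-.03,.0,.034,16,0),3)"
python3 - <<'E'
from pl import *
d=snap("wrist","pics/w8.png");a=snap("side")
crop(a["img"],230,100,430,290,4,"pics/s8.png")
E
```

```text
t 10.6 tip [ 0.0222 -0.0012  0.0373] tilt 24.4 roll -0.1 yaw 0.0 J [-18.3  24.5  15.4 126.1 -58.1  10.7  62.7] F [5.8 0.9 5. ] g 0.0154
shift cum [ 0.001 -0.02  -0.01 ]
[0.019, 0.0, 0.0] [0.0, -0.005, -0.003]
[0.019, 0.0, 0.0] [0.0, -0.005, -0.003]
[0.019, 0.0, 0.0] [0.0, -0.005, -0.002]
[0.019, 0.0, 0.0] [0.0, -0.005, -0.002]
(-0.01, 0.0, 0.035, 20, 0) [-26.  25.  26. 126. -50.  18.  55.] maxj3 26.0 0.0 0.0
(-0.03, 0.0, 0.034, 16, 0) [-31.  25.  33. 124. -43.  24.  49.] maxj3 33.0 0.0 0.0
```

View pics/w8.png

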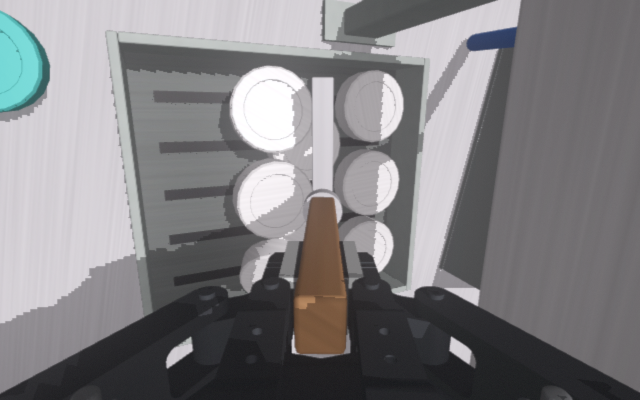

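View pics/s8.png

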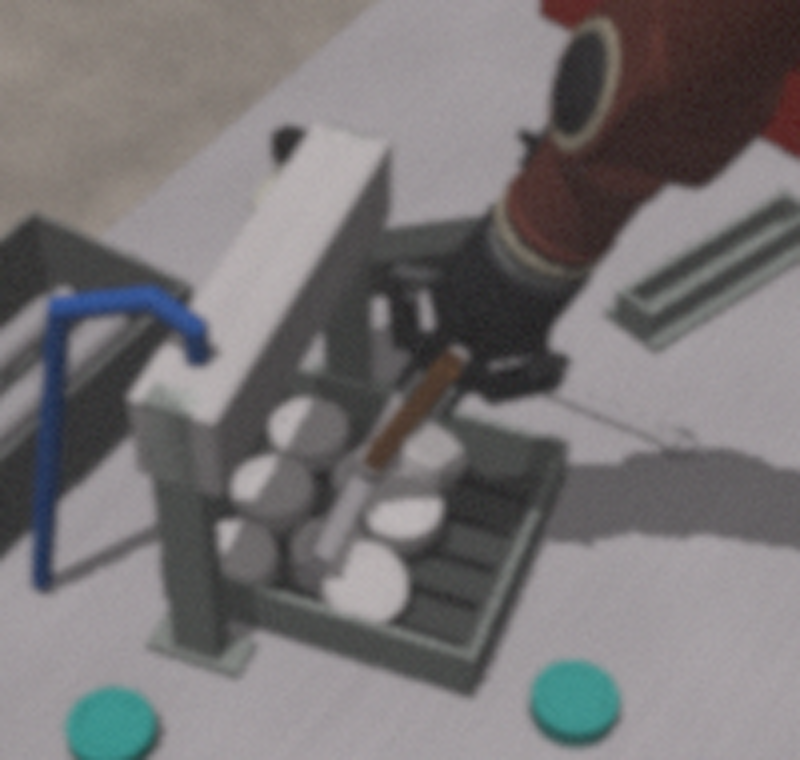

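Emit:
{"method": "drive_tool", "body": {
  "deltas": [
    [[0.019, 0, 0], [0, -0.005, -0.003], 0],
    [[0.019, 0, 0], [0, -0.006, -0.003], 0],
    [[0.019, 0, 0], [0, -0.006, -0.002], 0],
    [[0.019, 0, 0], [0, -0.006, -0.002], 0]
  ]
}}

```text
time: 11.1
position: [0.4991, 0.0502, 0.1617]
orientation: [[-0.219, 0.922, 0.32], [0.976, 0.206, 0.074], [0.003, 0.328, -0.945]]
force: [2.3, 0.3, 1.0]
grip_width: 0.0152
```

```bash
python3 w.py "((-.04,.0,.034,14,0),4)" "((-.05,.0,.034,10,0),3)"
python3 - <<'E'
from pl import *
d=snap("wrist","pics/w9.png");a=snap("side")
crop(a["img"],230,100,430,290,4,"pics/s9.png")
E
```

```text
t 11.1 tip [-0.0214  0.0013  0.0285] tilt 19.2 roll 0.2 yaw 0.1 J [-25.8  24.6  25.9 126.8 -50.5  17.6  55.6] F [2.3 0.3 1. ] g 0.0152
shift cum [-0.001 -0.003 -0.011]
[0.023, -0.001, 0.0] [-0.0, -0.001, -0.003]
[0.023, -0.001, 0.0] [-0.0, -0.001, -0.003]
[0.023, -0.001, 0.0] [-0.0, -0.001, -0.003]
[0.023, -0.001, 0.0] [-0.0, -0.001, -0.003]
(-0.04, 0.0, 0.034, 14, 0) [-33.  26.  36. 123. -41.  27.  46.] maxj3 36.0 0.0 0.0
(-0.05, 0.0, 0.034, 10, 0) [-35.  27.  39. 120. -37.  33.  42.] maxj3 39.0 0.0 0.0
```

View pics/w9.png

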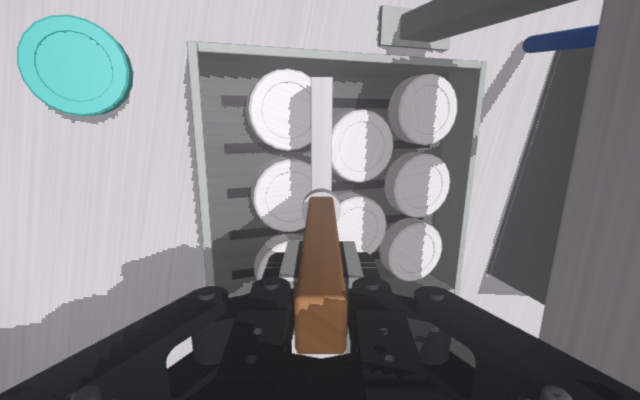

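View pics/s9.png

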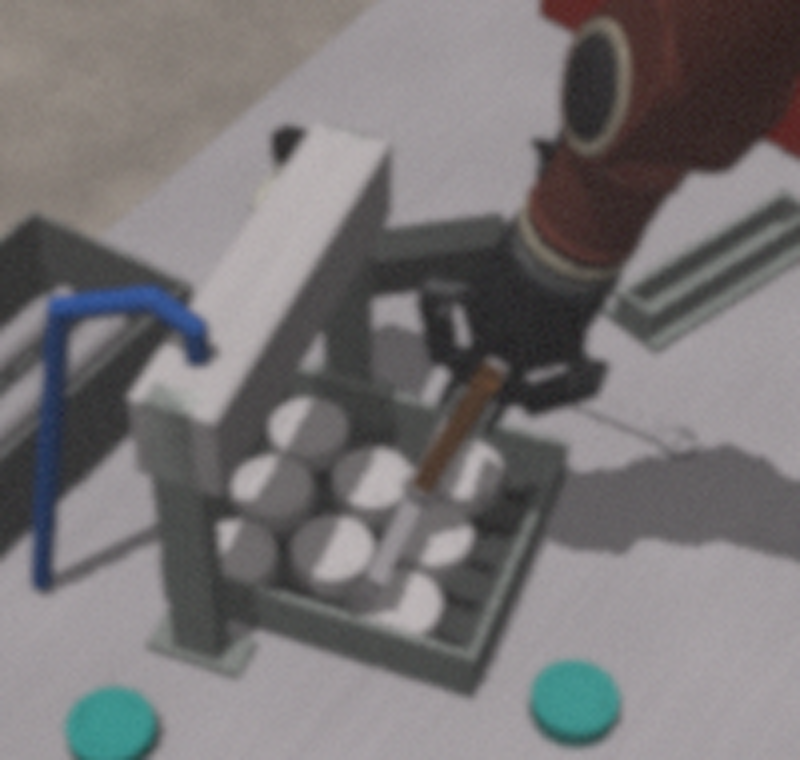

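```bash
python3 w.py "((-.037,.0,.031,14,0),4)"
```

```text
t 11.2 tip [-0.0215  0.0011  0.0286] tilt 19.2 roll 0.2 yaw 0.2 J [-25.8  24.6  25.9 126.9 -50.5  17.6  55.7] F [-2.7 -0.9  3.5] g 0.0147
shift cum [-0.001 -0.001 -0.007]
[0.023, -0.001, 0.001] [-0.0, -0.0, -0.002]
[0.023, -0.001, 0.001] [-0.0, -0.0, -0.002]
[0.023, -0.001, 0.001] [-0.0, -0.0, -0.002]
[0.023, -0.001, 0.001] [-0.0, -0.0, -0.002]
(-0.037, 0.0, 0.031, 14, 0) [-32.  26.  35. 123. -41.  27.  47.] maxj3 35.0 0.0 0.0
```

Emit:
{"method": "drive_tool", "body": {
  "deltas": [
    [[0.023, 0, 0], [0, 0, -0.002], 0],
    [[0.023, 0, 0], [0, 0, -0.002], 0],
    [[0.023, 0, 0], [0, 0, -0.002], 0],
    [[0.023, 0, 0], [0, 0, -0.002], 0]
  ]
}}

```text
time: 11.6
position: [0.496, 0.0497, 0.1685]
orientation: [[-0.221, 0.948, 0.231], [0.975, 0.214, 0.055], [0.002, 0.238, -0.971]]
force: [-0.2, -0.5, -1.7]
grip_width: 0.0152
```

```bash
python3 w.py "((-.04,.0,.1,14,0),3)"
python3 - <<'E'
from pl import *
d=snap("wrist","pics/w10.png");a=snap("side")
crop(a["img"],230,100,430,290,4,"pics/s10.png")
E
```

```text
t 11.6 tip [-0.0373  0.0015  0.0316] tilt 13.7 roll 0.2 yaw 0.2 J [-32.7  26.3  35.7 122.7 -41.3  27.5  46.7] F [-0.2 -0.5 -1.7] g 0.0152
shift cum [-0.001  0.013 -0.067]
[-0.001, -0.001, 0.001] [-0.0, 0.004, -0.022]
[-0.001, -0.001, 0.001] [-0.0, 0.004, -0.022]
[-0.001, -0.001, 0.001] [-0.0, 0.004, -0.022]
(-0.04, 0.0, 0.1, 14, 0) [-41.  21.  45. 118. -31.  37.  37.] maxj3 45.0 0.0 0.0
```

View pics/w10.png

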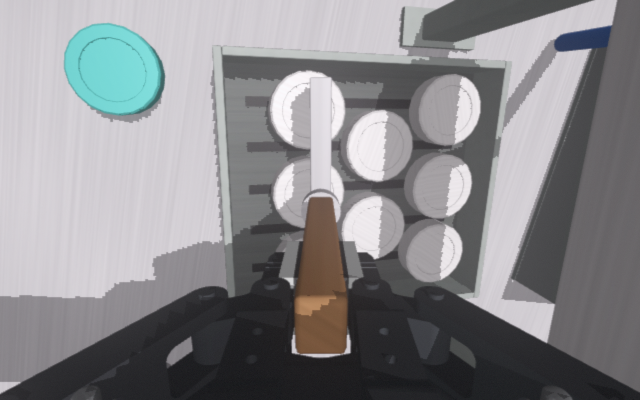

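View pics/s10.png

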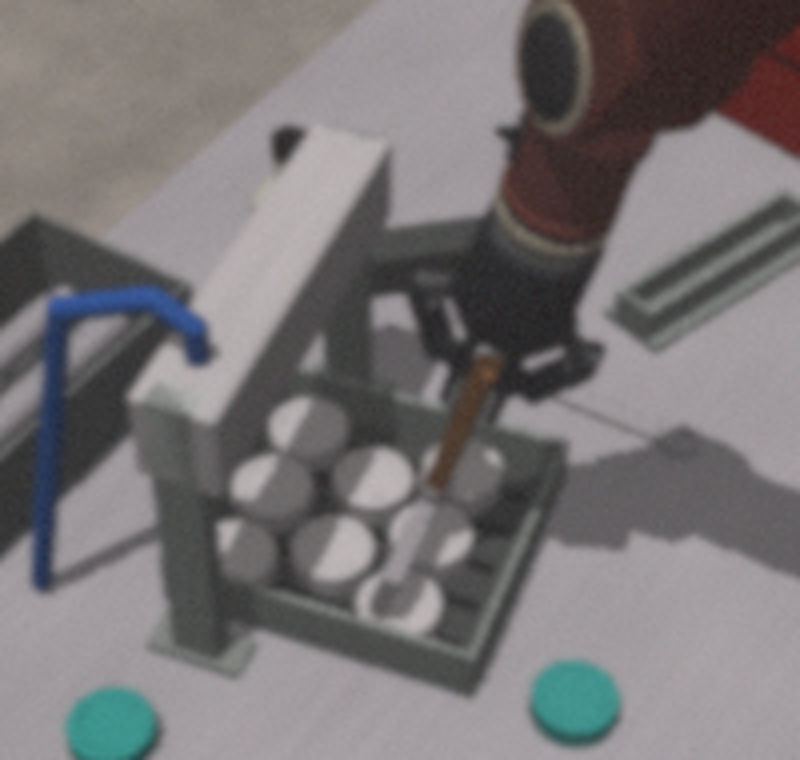

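Emit:
{"method": "drive_tool", "body": {
  "deltas": [
    [[0, 0, 0], [0, 0.004, -0.022], 0],
    [[0, 0, 0], [0, -0.004, -0.03], 0],
    [[0, 0, 0], [0, -0.01, -0.04], 0],
    [[0, 0, 0], [0, -0.01, -0.04], 0]
  ]
}}

```text
time: 12.1
position: [0.4459, 0.0379, 0.2924]
orientation: [[-0.22, 0.947, 0.233], [0.975, 0.213, 0.054], [0.001, 0.239, -0.971]]
force: [0.8, 0.6, -1.4]
grip_width: 0.0155
```

```bash
python3 w.py "((-.1,-.1,.17,0,0),4)"
python3 - <<'E'
from pl import *
d=snap("wrist","pics/w11.png");a=snap("side");b=snap("scene");pickle.dump((d,a,b),open("s11.pkl","wb"))
crop(a["img"],230,120,400,290,4,"pics/s11.png")
crop(d["img"],150,0,600,330,1.7,"pics/w11c.png")
E
```

```text
t 12.1 tip [-0.0887  0.0007  0.1554] tilt 13.8 roll 0.1 yaw 0.2 J [-51.8  11.4  54.5 119.1 -18.9  42.2  26.5] F [ 0.8  0.6 -1.4] g 0.0155
shift cum [-0.101  0.025 -0.015]
[0.06, -0.0, 0.001] [-0.025, 0.007, -0.003]
[0.06, -0.0, 0.001] [-0.025, 0.006, -0.004]
[0.06, -0.0, 0.001] [-0.025, 0.006, -0.004]
[0.06, -0.0, 0.001] [-0.025, 0.006, -0.004]
(-0.1, -0.1, 0.17, 0, 0) [-32.  23.  52. 101. -20.  65.  39.] maxj3 54.0 0.0 0.0
```

View pics/w11.png

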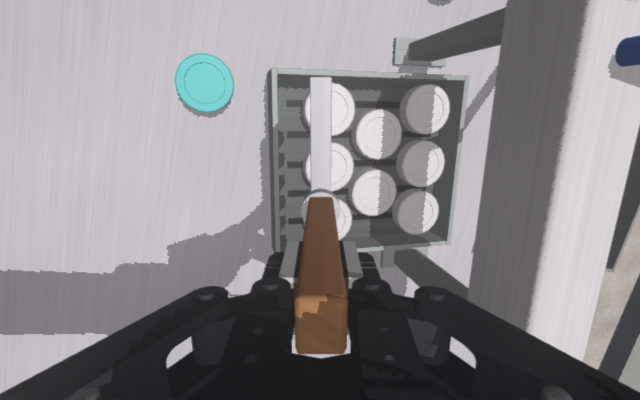

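View pics/s11.png

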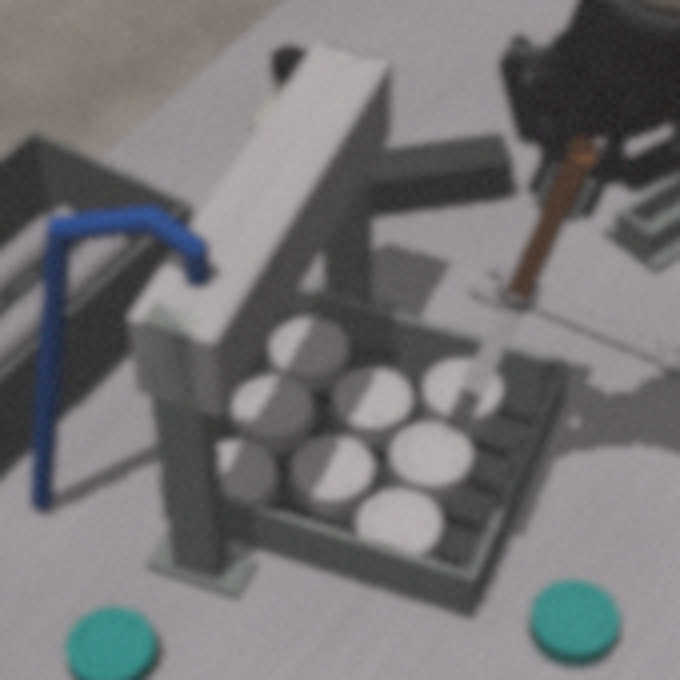

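Run:
```python
from pl import *
d,a,b=pickle.load(open("s11.pkl","rb"))
S=[(308,347),(272,406),(240,470),(373,398),(333,468),(463,388),(431,454),(399,522)]
W=[(418,211),(421,162),(427,108),(373.5,191),(378,134),(333,218),(330,166),(330,109)]
C=[]
for u,w in zip(S,W):
    x=tobed(atz(a,np.array(u)/4+[230,120],.026));y=tobed(atz(d,w,.026)); C.append((x+y)/2); print(x.round(3),y.round(3))
C=np.array(C)
items=[]
for c in C:
    t=np.linspace(0,2*np.pi,40); P=np.c_[c[0]+.03*np.cos(t),c[1]+.03*np.sin(t),0*t+.026]
    Wd=np.array([bx,by,0])+P[:,:1]*Bx+P[:,1:2]*By+P[:,2:]*Z
    items.append((Wd,[(i,i+1) for i in range(39)],(0,0,255)))
overlay(d,items,(255,50,480,255),3,"pics/o11.png"); overlay(a,items,(270,180,400,280),5,"pics/o12.png")
```

```text
[ 0.074 -0.061  0.026] [ 0.075 -0.065  0.026]
[0.076 0.003 0.026] [0.074 0.    0.026]
[0.073 0.066 0.026] [0.076 0.067 0.026]
[ 0.01  -0.031  0.026] [ 0.011 -0.034  0.026]
[0.012 0.041 0.026] [0.013 0.036 0.026]
[-0.049 -0.064  0.026] [-0.042 -0.066  0.026]
[-0.048  0.004  0.026] [-0.046 -0.     0.026]
[-0.048  0.069  0.026] [-0.047  0.065  0.026]
```

View pics/o11.png

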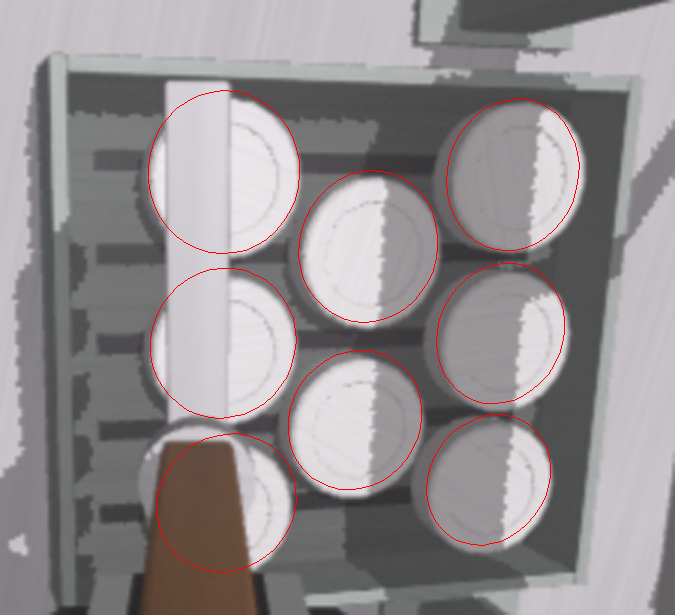

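View pics/o12.png

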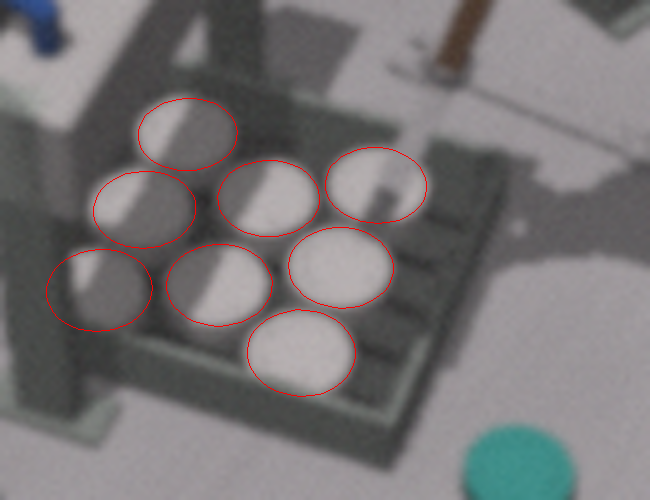

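```bash
cat > st.py <<'E'
from sim import *
import sys
z,n=float(sys.argv[1]),int(sys.argv[2])
s=env.state();j=s["joints"];p,R=s["position"],s["orientation"]
y=np.array([.9623,-.272,0]);zz=np.array([0,0,-1.]);R1=np.c_[np.cross(y,zz),y,zz]; p1=np.array([.482,-.3265,z])
rv,out=plan(p,R,p1,R1,n); print("rv",rv.round(4),"err",(R.T@(p1-p)).round(4),"J",j.round(1),"p",p.round(4))
r=[(o[0],o[1]) for o in out]
for t,q in r: print([float(v) for v in t.round(3)],[float(v) for v in q.round(3)])
o=run(j,r)
for q in o[::3]: print(q.round(0))
E
python3 st.py .295 12
```

```text
rv [ 0.2424 -0.0659  0.4962] err [-0.3637 -0.0453 -0.0142] J [-51.8  11.2  54.5 119.1 -19.2  41.9  26.8] p [0.4475 0.0386 0.2938]
[0.02, -0.005, 0.041] [-0.03, -0.004, -0.001]
[0.02, -0.005, 0.041] [-0.03, -0.003, -0.001]
[0.02, -0.005, 0.041] [-0.031, -0.001, -0.001]
[0.02, -0.005, 0.041] [-0.031, -0.0, -0.001]
[0.02, -0.005, 0.041] [-0.031, 0.001, -0.0]
[0.02, -0.005, 0.041] [-0.03, 0.002, -0.0]
[0.02, -0.005, 0.041] [-0.03, 0.004, -0.0]
[0.02, -0.005, 0.041] [-0.03, 0.005, -0.0]
[0.02, -0.005, 0.041] [-0.03, 0.006, -0.0]
[0.02, -0.005, 0.041] [-0.03, 0.007, -0.0]
[0.02, -0.005, 0.041] [-0.029, 0.009, -0.0]
[0.02, -0.005, 0.041] [-0.029, 0.01, -0.0]
[-52.  11.  54. 119. -19.  42.  27.]
[-38.  15.  55. 115. -23.  49.  35.]
[-24.  21.  55. 109. -26.  56.  42.]
[-11.  27.  55. 100. -28.  63.  45.]
[  1.  35.  55.  89. -29.  71.  44.]
```

Emit:
{"method": "drive_tool", "body": {
  "deltas": [
    [[0.02, -0.005, 0.041], [-0.03, -0.004, -0.001], 0],
    [[0.02, -0.005, 0.041], [-0.03, -0.003, -0.001], 0],
    [[0.02, -0.005, 0.041], [-0.031, -0.001, -0.001], 0],
    [[0.02, -0.005, 0.041], [-0.031, 0, -0.001], 0],
    [[0.02, -0.005, 0.041], [-0.031, 0.001, 0], 0],
    [[0.02, -0.005, 0.041], [-0.03, 0.002, 0], 0]
  ]
}}

```text
time: 12.85
position: [0.4639, -0.1453, 0.2912]
orientation: [[0.027, 0.993, 0.119], [0.999, -0.029, 0.015], [0.018, 0.118, -0.993]]
force: [0.6, 0.1, -2.2]
grip_width: 0.0157
```

Emit:
{"method": "drive_tool", "body": {
  "deltas": [
    [[0.02, -0.005, 0.041], [-0.03, 0.004, 0], 0],
    [[0.02, -0.005, 0.041], [-0.03, 0.005, 0], 0],
    [[0.02, -0.005, 0.041], [-0.03, 0.006, 0], 0],
    [[0.02, -0.005, 0.041], [-0.03, 0.007, 0], 0],
    [[0.02, -0.005, 0.041], [-0.029, 0.009, 0], 0],
    [[0.02, -0.005, 0.041], [-0.029, 0.01, 0], 0],
    [[0, 0, 0], [0, 0, 0], 0]
  ]
}}

```text
time: 13.55
position: [0.4812, -0.3316, 0.2906]
orientation: [[0.275, 0.962, -0.003], [0.962, -0.275, -0.0], [-0.001, -0.003, -1.0]]
force: [-0.4, 0.9, -2.9]
grip_width: 0.0153
```

```bash
python3 st.py .295 1
python3 - <<'E'
from pl import *
d=snap("wrist","pics/w12.png")
E
```

```text
rv [-0.0028  0.0011 -0.0029] err [ 0.0051 -0.0006 -0.0044] J [  0.9  35.4  55.2  89.4 -30.   71.3  45.1] p [ 0.4812 -0.3316  0.2906]
[-0.003, 0.001, -0.003] [0.005, -0.001, -0.004]
[  1.  35.  55.  89. -30.  71.  45.]
```

View pics/w12.png

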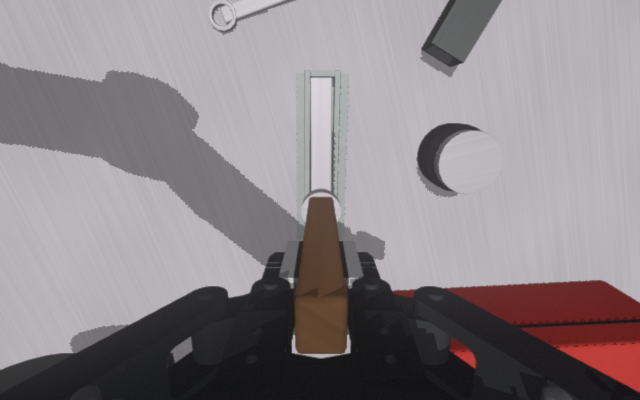

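Emit:
{"method": "drive_tool", "body": {
  "deltas": [
    [[-0.003, 0.001, -0.003], [0.003, -0.001, 0.02], 0],
    [[0, 0, 0], [0, 0, 0.03], 0],
    [[0, 0, 0], [0, 0, 0.025], 0],
    [[0, 0, 0], [0, 0, 0.02], 0],
    [[0, 0, 0], [0, 0, 0.005], 0]
  ]
}}

```text
time: 14.1
position: [0.4815, -0.3203, 0.1897]
orientation: [[0.265, 0.964, -0.001], [0.964, -0.265, 0.009], [0.008, -0.003, -1.0]]
force: [-0.4, 0.7, -2.3]
grip_width: 0.0152
```

```bash
python3 st.py .148 1
python3 - <<'E'
from pl import *
d=snap("wrist","pics/w13.png"); print(env.state()["force"])
E
```

```text
rv [-0.0034 -0.0084  0.0072] err [-0.0062  0.0023  0.0416] J [  2.3  40.4  50.6  98.2 -36.   59.5  50.3] p [ 0.4815 -0.3203  0.1897]
[-0.003, -0.008, 0.007] [-0.006, 0.002, 0.042]
[  2.  40.  51.  98. -36.  60.  50.]
[ 0.11635169  1.38052845 -2.26692018]
```

View pics/w13.png

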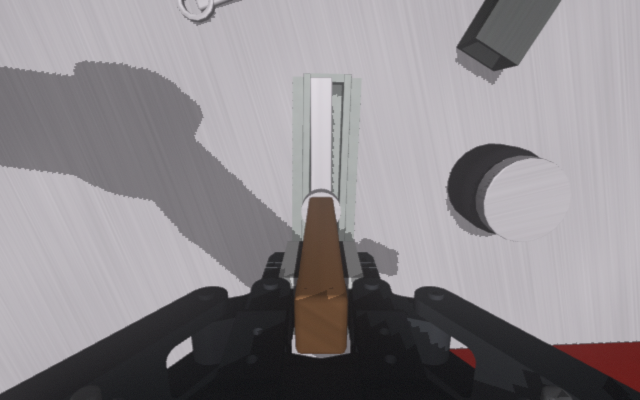

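Emit:
{"method": "drive_tool", "body": {
  "deltas": [
    [[-0.003, -0.008, 0.007], [-0.007, 0.002, 0], 0],
    [[0, 0, 0], [0, 0, 0], 0]
  ]
}}

```text
time: 14.35
position: [0.4829, -0.3327, 0.1953]
orientation: [[0.274, 0.962, 0.007], [0.962, -0.274, -0.01], [-0.008, 0.009, -1.0]]
force: [0.4, -0.2, -2.6]
grip_width: 0.0154
```

```bash
python3 st.py .148 1
python3 - <<'E'
from pl import *
d=snap("wrist"); crop(d["img"],270,50,380,260,3,"pics/w14.png")
E
```

```text
rv [ 0.0093  0.0077 -0.002 ] err [ 0.0061 -0.003   0.0472] J [  2.8  40.4  51.2  97.3 -35.9  59.4  50.2] p [ 0.4829 -0.3327  0.1953]
[0.009, 0.008, -0.002] [0.006, -0.003, 0.047]
[  3.  40.  51.  97. -36.  59.  50.]
```

View pics/w14.png

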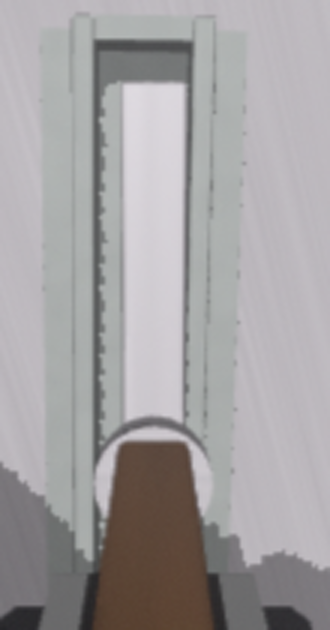

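Emit:
{"method": "drive_tool", "body": {
  "deltas": [
    [[0, 0, 0], [0, 0, 0], 0],
    [[0, 0, 0], [0, 0, 0], 0]
  ]
}}

```text
time: 14.6
position: [0.4829, -0.331, 0.1948]
orientation: [[0.273, 0.962, 0.006], [0.962, -0.273, -0.007], [-0.005, 0.008, -1.0]]
force: [0.1, -0.7, -3.4]
grip_width: 0.0153
```

```bash
python3 st.py .148 1; sleep 0.1; python3 st.py .148 1 | head -1
```

```text
rv [ 0.0079  0.0052 -0.0009] err [ 0.0043 -0.0025  0.0467] J [  2.7  40.4  51.2  97.4 -35.9  59.4  50.2] p [ 0.4829 -0.331   0.1948]
[0.008, 0.005, -0.001] [0.004, -0.002, 0.047]
[  3.  40.  51.  97. -36.  59.  50.]
rv [ 0.0079  0.0052 -0.0009] err [ 0.0043 -0.0025  0.0467] J [  2.7  40.4  51.2  97.4 -35.9  59.4  50.2] p [ 0.4829 -0.331   0.1948]
```

Emit:
{"method": "drive_tool", "body": {
  "deltas": [
    [[0.008, 0.005, 0], [0.003, -0.0025, 0], 0],
    [[0, 0, 0], [0, 0, 0.006], 0],
    [[0, 0, 0], [0, 0, 0.006], 0],
    [[0, 0, 0], [0, 0, 0], 0]
  ]
}}

```text
time: 15.0
position: [0.4806, -0.3265, 0.1808]
orientation: [[0.273, 0.962, -0.003], [0.962, -0.273, 0.002], [0.001, -0.004, -1.0]]
force: [1.2, 0.8, -3.1]
grip_width: 0.0151
```

```bash
python3 st.py .148 1|head -1
python3 - <<'E'
from pl import *
print(env.state()["force"]);d=snap("wrist"); crop(d["img"],270,50,380,260,3,"pics/w15.png")
E
```

```text
rv [-0.0037 -0.0009 -0.0009] err [0.0004 0.0014 0.0328] J [  2.9  41.2  50.4  98.4 -36.5  58.5  50.6] p [ 0.4806 -0.3265  0.1808]
[ 1.18343193  0.78915433 -3.11578915]
```

View pics/w15.png

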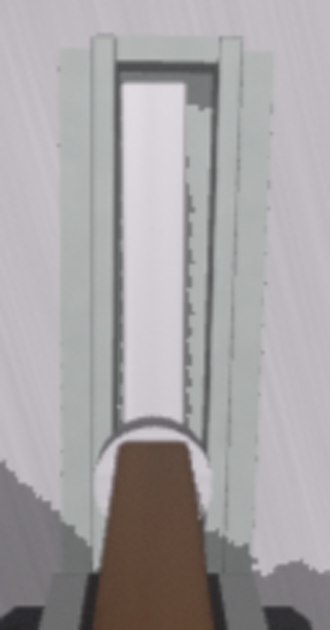

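Emit:
{"method": "drive_tool", "body": {
  "deltas": [
    [[-0.003, 0, 0], [0, 0.0015, 0.004], 0],
    [[0, 0, 0], [0, 0, 0.007], 0],
    [[0, 0, 0], [0, 0, 0.007], 0],
    [[0, 0, 0], [0, 0, 0], 0]
  ]
}}

```text
time: 15.45
position: [0.482, -0.3269, 0.1627]
orientation: [[0.273, 0.962, -0.001], [0.962, -0.273, 0.001], [0.001, -0.001, -1.0]]
force: [0.2, 0.1, -2.3]
grip_width: 0.015
```

```bash
python3 st.py .148 1|head -1
python3 - <<'E'
from pl import *
print(env.state()["force"]);d=snap("wrist"); crop(d["img"],270,50,380,260,3,"pics/w16.png")
E
```

```text
rv [-0.0009 -0.0011 -0.001 ] err [ 0.0004 -0.0001  0.0147] J [  3.5  42.4  49.3  99.4 -37.9  56.5  51.7] p [ 0.482  -0.3269  0.1627]
[ 0.23731785  0.09444698 -2.26007508]
```

View pics/w16.png

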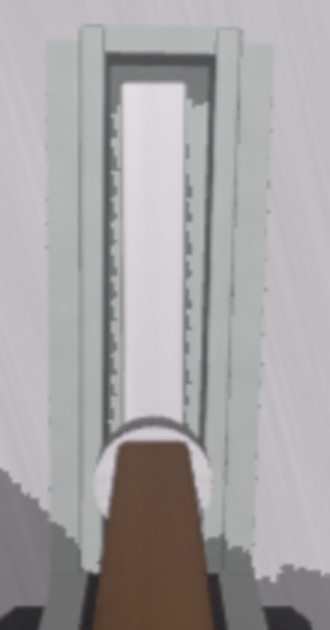

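Emit:
{"method": "drive_tool", "body": {
  "deltas": [
    [[0, 0, 0], [0, 0, 0.006], 0],
    [[0, 0, 0], [0, 0, 0.005], 0],
    [[0, 0, 0], [0, 0, 0.003], 0],
    [[0, 0, 0], [0, 0, 0], 0],
    [[0, 0, 0], [0, 0, 0], 0]
  ]
}}

```text
time: 16.0
position: [0.4826, -0.3279, 0.1502]
orientation: [[0.273, 0.962, 0.002], [0.962, -0.273, -0.001], [-0.0, 0.002, -1.0]]
force: [0.6, 0.4, -2.3]
grip_width: 0.0157
```

```bash
python3 st.py .1468 1|head -1
python3 - <<'E'
from pl import *
print(env.state()["force"])
E
```

```text
rv [ 0.0018  0.0004 -0.0011] err [ 0.0012 -0.0009  0.0033] J [  4.   43.2  48.6 100.  -38.9  55.   52.5] p [ 0.4826 -0.3279  0.1502]
[ 0.58888033  0.42357236 -2.25289524]
```

Emit:
{"method": "drive_tool", "body": {
  "deltas": [
    [[0, 0, 0], [0.001, -0.001, 0.002], 0],
    [[0, 0, 0], [0, 0, 0.002], 0],
    [[0, 0, 0], [0, 0, 0.001], 0],
    [[0, 0, 0], [0, 0, 0], 0],
    [[0, 0, 0], [0, 0, 0], 0]
  ]
}}

```text
time: 16.5
position: [0.4818, -0.3285, 0.1474]
orientation: [[0.274, 0.962, 0.004], [0.962, -0.274, -0.004], [-0.002, 0.005, -1.0]]
force: [-1.8, -0.8, 6.8]
grip_width: 0.0157
```

```bash
python3 st.py .1468 1|head -1
python3 - <<'E'
from pl import *
print(env.state()["force"])
E
```

```text
rv [ 0.0048  0.0025 -0.002 ] err [ 0.002  -0.0004  0.0006] J [  4.   43.3  48.5 100.4 -39.2  54.4  52.8] p [ 0.4818 -0.3285  0.1474]
[-1.81953381 -0.75874407  6.793514  ]
```

Emit:
{"method": "drive_tool", "body": {
  "deltas": [
    [[0, 0, 0], [0, 0, 0], 0.03],
    [[0, 0, 0], [0, 0, 0], 0.05],
    [[0, 0, 0], [0, 0, 0], 0.085],
    [[0, 0, 0], [0, 0, 0], 0.085],
    [[0, 0, 0], [0, 0, 0], 0.085],
    [[0, 0, 0], [0, 0, 0], 0.085]
  ]
}}

```text
time: 17.1
position: [0.4819, -0.3265, 0.145]
orientation: [[0.273, 0.962, 0.001], [0.962, -0.273, -0.001], [-0.0, 0.002, -1.0]]
force: [-0.1, -0.2, 0.1]
grip_width: 0.0849
```

Emit:
{"method": "drive_tool", "body": {
  "deltas": [
    [[0, 0, 0], [0, 0, -0.015], 0.085],
    [[0, 0, 0], [0, 0, -0.025], 0.085],
    [[0, 0, 0], [0, 0, -0.03], 0.085],
    [[0, 0, 0], [0, 0, -0.03], 0.085],
    [[0, 0, 0], [0, 0, -0.03], 0.085],
    [[0, 0, 0], [0, 0, -0.02], 0.085],
    [[0, 0, 0], [0, 0, 0], 0.085]
  ]
}}

```text
time: 17.8
position: [0.4822, -0.3284, 0.2995]
orientation: [[0.273, 0.962, 0.008], [0.962, -0.273, -0.006], [-0.004, 0.009, -1.0]]
force: [0.1, -0.6, -0.5]
grip_width: 0.0849
```

Run:
```python
from pl import *
d=snap("wrist","pics/w17.png");a=snap("side","pics/s17.png");b=snap("scene","pics/c17.png")
for u in [(309,84)]: pass
print(env.state()["time"],env.state()["position"])
crop(a["img"],230,110,450,290,3.5,"pics/s17c.png")
```

```text
17.95 [ 0.48135866 -0.32590621  0.29465001]
```

View pics/w17.png

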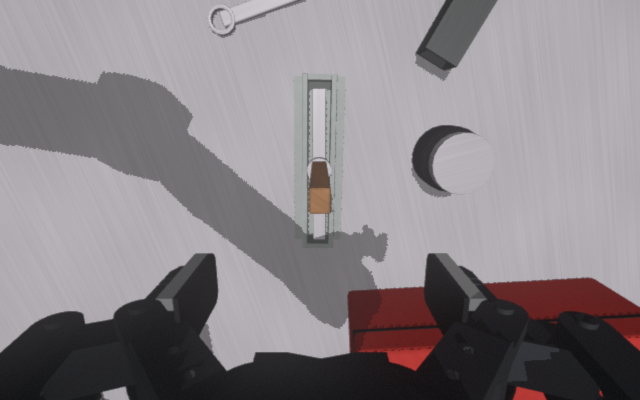

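View pics/s17c.png

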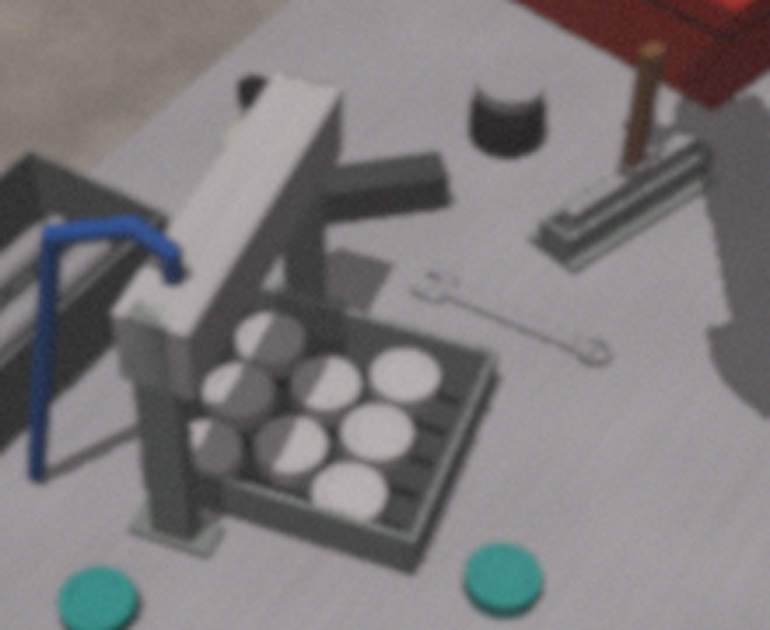

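View pics/c17.png

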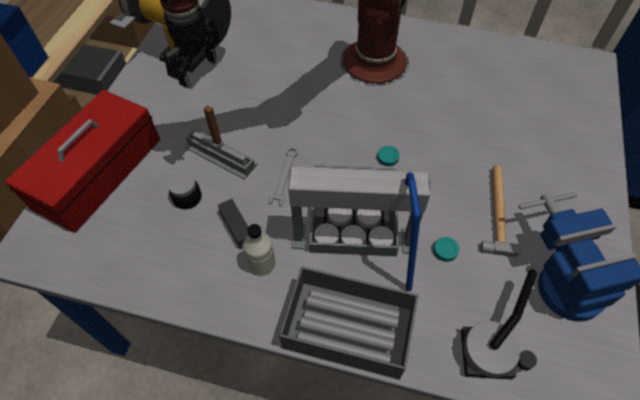

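Run:
```python
from rig import env
print(env.job_done())
```

```text
the job is handed in; nothing more can be done
None
```

I raked the heap with one pull and handed the job in at about 18 s of the 53 s allowed. The hand-in reports no verdict, so everything below comes from my own checks.

**Sequence:** I took the rake from its stand and tilted it about 30°. I went in under the blow-off bar behind the upper three blanks and pulled them forward over the second row onto the bare front floor. Then I stood the rake back in its trough, let go and backed away.

**Last checks:**
- **Blanks:** All eight lie flat in 3-2-3 rows, at bed x of about +75, +12 and −47 mm. Outlines drawn at the height of a flat blank matched in both the side and wrist views. By these positions, every part point has a blank centre well within 55 mm.
- **Rake:** It stands upright and centred in the trough on its teeth, and the gripper is clear of it.
- **Bystanders:** They are at the same pixels as at the start.
- **Bar:** The wrist force stayed below about 9 N throughout and stayed near zero under the bar until the rake met the blanks, so I saw no sign of a bump.

**Went wrong or disagreed:**
- **Tilt:** I first planned a 37–40° tilt, but the wrist joint limit blocked it. I lost about 3 s in detours before settling for about 30°, which was just enough.
- **Cameras:** The scene and side views differed by about 5 mm, so I used the wrist view to refine the bed, trough and blank positions.
- **Placing the rake:** The arm was up to 6 mm off over the trough, which I corrected before lowering.

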